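# Dock the vial carriage and lock it with the eccentric cam

### The arm

A 6-joint arm with a two-finger parallel gripper is mounted at the origin on a cart in front of the work surface, level with it; the furniture and walls round the work are solid. World frame = base frame: x ahead of the robot, y to its left, z up, the work surface at z = 0. Lengths are in mm, angles in rad, forces in N, time in s.
With the tool pointing down it reaches from about 275 to 725 mm from the base axis. Payload 15.9 kg.
Tool frame: the origin (TCP) lies at the very end of the fingers, on their centre line; the grasp point (between the pads) lies 19 mm behind it; z points along the fingers, y is the direction in which the jaws open and shut (so a half turn about z gives the same grasp; the last joint's range is limited). The gripper opens to 85 mm and grips with 20 to 120 N. Pads are 22 mm wide; open, the fingers measure 114 mm over their backs; the gripper's body (76 mm by 85 mm) begins 54 mm behind the grasp point. The pads swing forward as they close: fully open they stand 13 mm farther back than shut.
Start: joints at [1.232, 0.213, -0.034, 1.323, 0, 1.571], TCP at [166.171, 471.564, 201.206] pointing down, gripper open.
Joint ranges: [-2.98, 2.98], [-0.74, 1.72], [-1.14, 1.35], [-2.1, 2.04], [-1.57, 1.44], [-3.14, 3.14]. Speed limits (rad/s): [1.89, 1.89, 2.39, 2.57, 3.14, 3.14].

### API

Orientations are given as a rotation vector (axis times angle).
In Python, from plant import bot, camera, calibration gives the robot as it stands.
- The arm moves only by the tool send_rows, never from a script. Its arguments are lists of equal length, an entry for each row: "delta_pos": the shift along the tool's x, y, z in cm, a list of three; "delta_rot": the turn, a rotation vector about the tool's x, y, z in degrees, a list of three; "claw": the closure, from 0 (fully open) to 1 (shut). A call has 1 to 20 rows; each row is the pose to reach, as a shift and turn from the pose commanded when the call began, along the tool's axes at that moment; what a row does not reach only later rows make up. A row lasts 1/12 s, in which the tool goes at most 41.7 mm and 7.16 degrees, less where a joint would pass 70% of its speed; a pose out of reach is approached as far as the arm can. A call with a gripper value outside its range is refused whole. The fingers move at their own pace and stop on an object; "grip_force" is the grip in N (left out, the last holds). Time passes only in rows, so rows that repeat a pose let the fingers close. It gives the time, the measured TCP pose, the force and the opening at its end, in the units of the state.
- bot.state(): the state, without advancing time (a new reading comes with each control period).
- camera(name): name is "scene" or "side" or "wrist"; returns the picture (384x512x3 uint8, red, green, blue); there is no depth.
- calibration(name): a dict with "mtx" (3x3 intrinsics, pixels), "D" ([k1, k2, p1, p2, k3] as OpenCV has them; the pictures are not rectified), "R" (3x3) and "t" (3): a world point X has camera coordinates R X + t. Camera axes: x right, y down, z forward; pixel columns grow to the right and rows downward; lengths in mm; the calibration is good to about 2 mm. A picture is of the moment at which its call begins: read the wrist's pose just before it. calibration takes no time and is no camera call; for the wrist camera it gives the pose at the moment of the call.
- bot.job_done(): hands the job in, once; it reports no verdict.
The state is a dict: "t": time; "joint_positions": joint angles; "qd": joint speeds; "joint_torque": joint torques, N m; "ee_pos": TCP position; "eef_rot": TCP orientation; "contact_force": force on the tool from outside, world axes, zero at the start; "ft_torque": the same for the moment, N m; "width": finger opening in mm.
Only numpy, scipy, OpenCV 4.12 (cv2) and the standard library are available. Lean on these libraries where they do the work, as an engineer would, in place of code of your own. Each camera call takes 0.05 s, during which the arm holds its last target.

### The job

The vial loader's carriage is held back by its eccentric cam lock. Swing the cam lever all the way round to its release stop, so that the cam's low point faces the carriage; push the carriage smoothly forward until it is fully home against the docking head; then swing the lever all the way back to its lock stop, so that the cam holds the carriage there. Only push with the fingertips, gripping and lifting nothing: the vials stay in their holes, the carriage is not forced against the closed cam, and the things round about stay where they are.

Things in the scene. Friction and masses are not known exactly. Their poses are not given: they have to be found in the camera images.
- loader: Vial loader, fixed to the table: grey base plate, x -132 to 132, y -110 to 120, 12 mm thick. Origin on the table top; x points forward (the way the carriage is pushed home), y left, z up. The carriage runs on rails along x on the right half (centre line y = -38 mm), the cam turns on the left half. The white docking head stands at the front end (x 93 to 130 mm, 112 wide, 82 high).
- cam_pivot (a point): On the cam's upright pivot axis, 44 mm above the table, at loader x 0, y 72 mm; axes as the loader's. The hub is 22 mm across and 54 high. Under it sits the cam, a steel disc 48 mm across, pivoted 14 mm off its centre, below 27 mm. Two stop pins 43 mm high stand 44 mm behind and ahead of the pivot (loader x -44 and +44): keep fingertips 48 mm or more above the table near the lever.
- lever_grip (a point): Middle of the upright black handle at the lever's end: round, 17 mm across, 44 to 86 mm above the table (this point 66 mm up), 60 mm from the pivot axis; moves with the lever. Locked, the lever points backward (165 degrees from loader +x towards +y); released, forward (16 degrees); it swings between by way of the left (+y). It stays where it is left; about 2 N at the handle moves it.
- cam (a joint): Lever angle in rad: 0 at the lock stop (lever backward, cam's high point across the follower's way), growing as the lever swings left, then forward (clockwise from above), 2.6 at the release stop (low point to the carriage). It starts between 0 and 0.6. Below about 1.6 the cam stops the carriage half way. With the carriage home, turning back to 0 puts the high point behind the follower.
- push_face (a point): Centre of the rear face of the carriage's push plate (it looks back to the robot), 58 mm above the table; axes as the loader's; moves with the carriage. The plate is 100 mm wide, 8 thick, and reaches from 26 to 82 mm above the table; push along loader +x. In front of it on the carriage sits a dark vial block, top 70 mm up; carriage 120 mm long, 100 wide.
- carriage (a joint): Carriage travel in m: 0 fully back (it starts there), 0.065 fully home against the docking head. It slides with about 3 N and stays where it is left.
- follower (a point): Axis of the follower roller (16 mm across, 12 high, 15 to 27 mm above the table), hung under an arm on the carriage's left side at loader y = 32 mm; moves with the carriage. The arm is 22 mm wide along x, its top 36 mm (screw 39 mm) up. Home, it has passed the cam and stands 23 mm ahead of the pivot.
- vial_06: Small crimped glass vial, 23 mm across and 46 mm high, standing loose in a 25 mm hole of the carriage's block, 30 mm deep; origin at the centre of its underside, 40 mm above the table, z up. It rides with the carriage.
- vial_07: Small crimped glass vial, 23 mm across and 46 mm high, standing loose in a 25 mm hole of the carriage's block, 30 mm deep; origin at the centre of its underside, 40 mm above the table, z up. It rides with the carriage.
- vial_08: Small crimped glass vial, 23 mm across and 46 mm high, standing loose in a 25 mm hole of the carriage's block, 30 mm deep; origin at the centre of its underside, 40 mm above the table, z up. It rides with the carriage.
- vial_09: Small crimped glass vial, 23 mm across and 46 mm high, standing loose in a 25 mm hole of the carriage's block, 30 mm deep; origin at the centre of its underside, 40 mm above the table, z up. It rides with the carriage.
- septa_tin: Bystander: round white tin, 66 mm across, 26 mm high, left of the loader's rear end; origin under its centre.
- vial_15: Bystander: tall crimped vial, 23 mm across, 76 mm high, standing on the table left of the loader; origin at the centre of its underside.
- timer: Bystander: white bench timer, 66 x 66 x 19 mm, right of the loader; origin under its centre. Behind it stands the tall instrument (fixed, over 0.6 m high), whose near left corner is at about x = 0.55, y = 0.10 m from the robot's base: swing past it with the arm drawn in.
- marker: Bystander: white and red pen 135 mm long, lying to the right of the timer; origin under its centre.
- screwdriver: Bystander: red-handled screwdriver 190 mm long, lying far to the left; origin under its centre.

How it is judged:
By the outcome, as a careful person would: the job done as asked, in the order asked, and still so for the second after the job is handed in, with the robot touching nothing.
It also fails if it takes over 72 s, if anything falls off the work surface, if the arm or the gripper's body presses on something with over 40 N, if the wrist force passes 120 N, or if a joint passes its speed limit or range.

## Working session

There is one attempt and no reset: what is moved stays moved. The work goes in short steps, Python scripts to look and compute and a tool call to move; the robot and the scene stay as the last step left them, time stands still between calls to the robot, and variables do not carry over. Pictures are saved under pics/ and viewed, and the job is handed in when it is done.

Besides the shell and the picture viewer there is one more tool, called after "Call:" as name(argument=value, ...) on one line, values as JSON. send_rows: Moves the arm, as the interface text tells. Its arguments: {"type":"object","properties":{"delta_pos":{"type":"array"},"delta_rot":{"type":"array"},"claw":{"type":"array"},"grip_force":{"type":"number"}},"required":["delta_pos","delta_rot","claw"]}

```bash
mkdir -p pics; ls
python3 - <<'E'
from plant import bot,camera,calibration
import cv2
print(bot.state())
for n in("scene","side","wrist"):
    c=calibration(n);print(n,c)
    im=camera(n);cv2.imwrite(f"pics/{n}0.png",cv2.cvtColor(im,cv2.COLOR_RGB2BGR))
E
```

```text
pics
{'t': 0.0, 'joint_positions': array([ 1.23198706e+00,  2.13361390e-01, -3.50574361e-02,  1.32350229e+00,
        2.06268669e-05,  1.57077598e+00]), 'qd': array([-0.00088813,  0.00127573, -0.00066628,  0.00148496,  0.00025743,
       -0.00094603]), 'joint_torque': array([ 2.47837270e-04, -6.86156487e+01,  4.87122273e+01,  1.72758132e-02,
       -2.86249190e-05,  1.49030433e-05]), 'ee_pos': array([166.05055337, 471.22358673, 200.71422768]), 'eef_rot': array([-5.29591526e-01, -3.09641969e+00,  1.73594869e-03]), 'contact_force': array([-0.25905146, -0.96166407,  0.1942409 ]), 'ft_torque': array([-0.00233395, -0.00574647, -0.01064092]), 'width': 85.45224931759897}
scene {'mtx': array([[432.41680982,   0.        , 259.45881488],
       [  0.        , 432.41680982, 192.72781983],
       [  0.        ,   0.        ,   1.        ]]), 'D': array([-0.02372652,  0.        ,  0.        ,  0.        ,  0.        ]), 'R': array([[ 0.58175688, -0.81336224,  0.00089816],
       [-0.55639053, -0.39876299, -0.72898399],
       [ 0.5932862 ,  0.42359172, -0.68453016]]), 't': array([-101.72393671,  
[... 245 characters left out ...]
   ,  0.        ,  0.        ]), 'R': array([[-0.94333548, -0.33120784,  0.02048273],
       [-0.22845048,  0.60341753, -0.76400109],
       [ 0.24068351, -0.72538862, -0.64488976]]), 't': array([ 536.59304643,   14.46099924, 1400.91724794])}
wrist {'mtx': array([[291.95431829,   0.        , 259.64442551],
       [  0.        , 291.95431829, 194.16371799],
       [  0.        ,   0.        ,   1.        ]]), 'D': array([-0.03445573,  0.        ,  0.        ,  0.        ,  0.        ]), 'R': array([[ 0.33152402,  0.94344624, -0.00101108],
       [ 0.90303453, -0.31701281,  0.2898819 ],
       [ 0.27316747, -0.09701585, -0.95706189]]), 't': array([-499.87779609,  -38.94792106,  379.21900549])}
```

View pics/scene0.png

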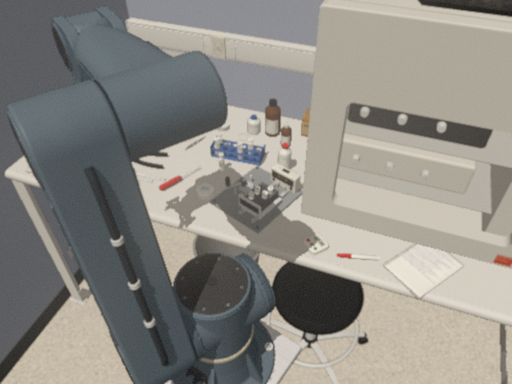

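View pics/side0.png

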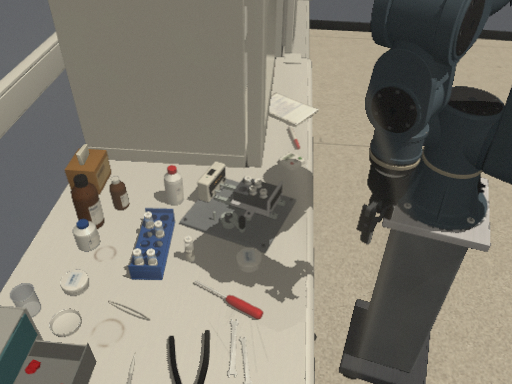

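View pics/wrist0.png

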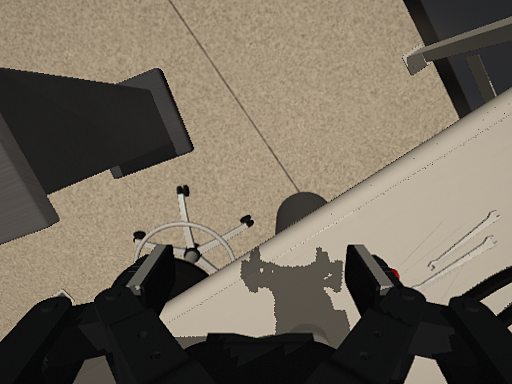

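Run:
```python
import cv2
im=cv2.imread("pics/scene0.png")[130:260,170:330];cv2.imwrite("pics/s1.png",cv2.resize(im,None,fx=5,fy=4.6*5/4.6*0.9,interpolation=cv2.INTER_CUBIC) if 0 else cv2.resize(im,None,fx=4.5,fy=4.5,interpolation=cv2.INTER_CUBIC))
im=cv2.imread("pics/side0.png")[150:280,165:315];cv2.imwrite("pics/d1.png",cv2.resize(im,None,fx=4.5,fy=4.5,interpolation=cv2.INTER_CUBIC))
```

```text
(no output)
```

View pics/s1.png

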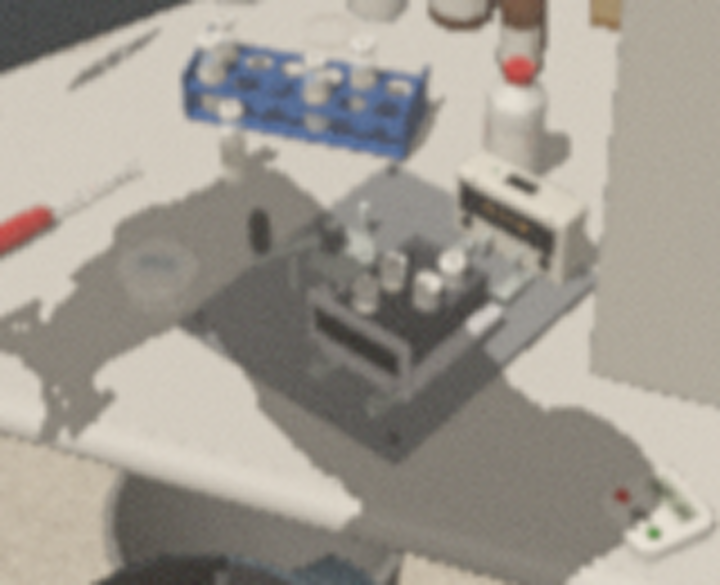

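View pics/d1.png

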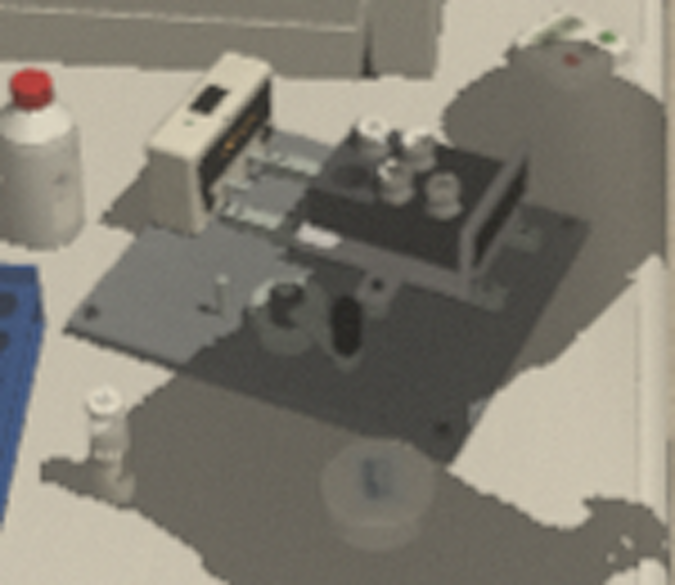

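```bash
cat > h.py <<'E'
import numpy as np,cv2
from scipy.optimize import least_squares
from plant import bot,camera,calibration
def proj(c,P):
    return cv2.projectPoints(np.atleast_2d(P).astype(float),cv2.Rodrigues(c["R"])[0],c["t"],c["mtx"],c["D"])[0][:,0]
def ray(c,uv,z):
    n=cv2.undistortPoints(np.array([[uv]],float),c["mtx"],c["D"])[0,0]
    d=c["R"].T@np.array([n[0],n[1],1]);o=-c["R"].T@c["t"]
    return o+d*(z-o[2])/d[2]
def save(im,name,box=None,f=1):
    im=cv2.cvtColor(im,cv2.COLOR_RGB2BGR)
    if box: im=im[box[1]:box[3],box[0]:box[2]]
    cv2.imwrite("pics/"+name+".png",cv2.resize(im,None,fx=f,fy=f,interpolation=cv2.INTER_CUBIC))
def L2W(p,P):
    c,s=np.cos(p[2]),np.sin(p[2]);P=np.atleast_2d(P)
    return np.c_[p[0]+c*P[:,0]-s*P[:,1],p[1]+s*P[:,0]+c*P[:,1],P[:,2]]
E
python3 - <<'E'
from h import *
cs,cd=calibration("scene"),calibration("side")
S=lambda u,v:((u+.5)/4.5-.5+170,(v+.5)/4.5-.5+130)
D=lambda u,v:((u+.5)/4.5-.5+165,(v+.5)/4.5-.5+150)
obs=[(cs,S(393,457),(-132,-110,10)),(cs,S(185,325),(-132,120,8)),(cs,S(395,162),(132,120,12)),
(cd,D(65,326),(132,120,10)),(cd,D(447,460),(-132,120,8)),(cd,D(592,218),(-132,-110,12)),
(cs,S(458,163),(93,18,82)),(cd,D(148,148),(93,18,82)),(cs,S(585,195),(130,-94,82)),(cd,D(272,63),(93,-94,82)),(cd,D(228,52),(130,-94,82))]
for c,uv,P in obs: print(P,ray(c,uv,P[2])[:2].round(1))
def f(p): return np.concatenate([proj(c,L2W(p,P))[0]-uv for c,uv,P in obs])
r=min((least_squares(f,[500,200,a],loss='soft_l1') for a in(-1,0,1)),key=lambda r:r.cost)
print(r.x,r.cost);print(f(r.x).reshape(-1,2).round(1))
p=r.x
# carriage plate and handle
for c,uv,z in [(cs,S(310,293),82),(cs,S(408,348),82),(cd,D(462,240),82),(cd,D(525,150),82),(cs,S(259,212),86),(cs,S(333,222),54),(cd,D(346,298),86),(cd,D(288,287),54),(cs,S(259,250),44),(cd,D(346,350),44)]:
    w=ray(c,uv,z);d=w[:2]-p[:2];C,s=np.cos(p[2]),np.sin(p[2])
    print(z,w.round(1),"L",(C*d[0]+s*d[1]).round(1),(-s*d[0]+C*d[1]).round(1))
E
```

```text
(-132, -110, 10) [408.5 177.5]
(-132, 120, 8) [427.3 397.3]
(132, 120, 12) [688.1 377.1]
(132, 120, 10) [684.8 386.3]
(-132, 120, 8) [426.2 406.9]
(-132, -110, 12) [406.5 174.1]
(93, 18, 82) [648.6 284.8]
(93, 18, 82) [669.4 287.9]
(130, -94, 82) [674.9 178.9]
(93, -94, 82) [631.6 177.5]
(130, -94, 82) [663.9 176.6]
[ 5.48111857e+02  2.74964293e+02 -8.14400743e-02] 16.30106846418722
[[ 0.2  0.3]
 [-1.9 -0.7]
 [-1.2 -0.8]
 [-1.1 -1. ]
 [ 0.2 -0.4]
 [-0.6  0.3]
 [-1.1  0.8]
 [ 9.1  1.6]
 [ 1.2  1.6]
 [ 0.  -0.8]
 [-1.1 -1.5]]
82 [455.  288.8  82. ] L -93.9 6.2
82 [450.3 193.8  82. ] L -90.9 -88.9
82 [455.6 300.6  82. ] L -94.3 18.0
82 [446.3 205.3  82. ] L -95.8 -77.7
86 [502.3 376.2  86. ] L -53.9 97.1
54 [555.4 343.7  54. ] L 1.7 69.1
86 [500.5 376.4  86. ] L -55.7 97.2
54 [549.6 348.   54. ] L -4.4 72.9
44 [502.1 378.7  44. ] L -54.3 99.7
44 [500.9 376.6  44. ] L -55.3 97.5
```

Run:
```python
from h import *
cs,cd=calibration("scene"),calibration("side")
S=lambda u,v:((u+.5)/4.5-.5+170,(v+.5)/4.5-.5+130)
D=lambda u,v:((u+.5)/4.5-.5+165,(v+.5)/4.5-.5+150)
obs=[(cs,S(393,457),(-132,-110,10)),(cs,S(185,325),(-132,120,8)),(cs,S(395,162),(132,120,12)),
(cd,D(65,326),(132,120,10)),(cd,D(447,460),(-132,120,8)),(cd,D(592,218),(-132,-110,12)),
(cs,S(458,163),(93,18,82)),(cd,D(148,148),(130,18,82)),(cs,S(585,195),(130,-94,82)),(cd,D(272,63),(93,-94,82)),(cd,D(228,52),(130,-94,82))]
def f(p): return np.concatenate([proj(c,L2W(p,P))[0]-uv for c,uv,P in obs])
r=least_squares(f,[548,275,-.08],loss='soft_l1');p=r.x
print(p,r.cost);print(f(p).reshape(-1,2).round(1))
for nm,c,img,box in(("s",cs,"scene0",(170,130,330,260)),("d",cd,"side0",(165,150,315,280))):
    im=cv2.imread(f"pics/{img}.png")[box[1]:box[3],box[0]:box[2]];im=cv2.resize(im,None,fx=4.5,fy=4.5,interpolation=cv2.INTER_CUBIC)
    im=cv2.convertScaleAbs(im,alpha=1.6)
    def poly(P,col=(0,0,255)):
        q=((proj(c,L2W(p,P))-box[:2]+.5)*4.5-.5).astype(np.int32);cv2.polylines(im,[q],True,col,1)
    poly([(-132,-110,12),(132,-110,12),(132,120,12),(-132,120,12)])
    for x in(93,130): poly([(x,-94,12),(x,-94,82),(x,18,82),(x,18,12)],(0,255,0))
    a=np.linspace(0,6.28,30)
    poly([(11*np.cos(t),72+11*np.sin(t),54) for t in a],(255,255,0))
    for ang,col in((165,(255,0,255)),(150,(0,255,255))):
        A=np.radians(ang)
        for z in(44,86):poly([(60*np.cos(A)+8.5*np.cos(t),72+60*np.sin(A)+8.5*np.sin(t),z) for t in a],col)
    cv2.imwrite(f"pics/ov_{nm}.png",im)
```

```text
[ 5.46443035e+02  2.75538967e+02 -7.81196664e-02] 9.199691814879488
[[-0.1  0.6]
 [-2.3 -0.4]
 [-1.7 -0.6]
 [-0.6 -0.6]
 [ 0.9 -0.2]
 [-0.1  0.4]
 [-1.6  1. ]
 [-1.9 -1.6]
 [ 0.8  1.7]
 [ 0.3 -0.6]
 [-0.8 -1.2]]
```

View pics/ov_s.png

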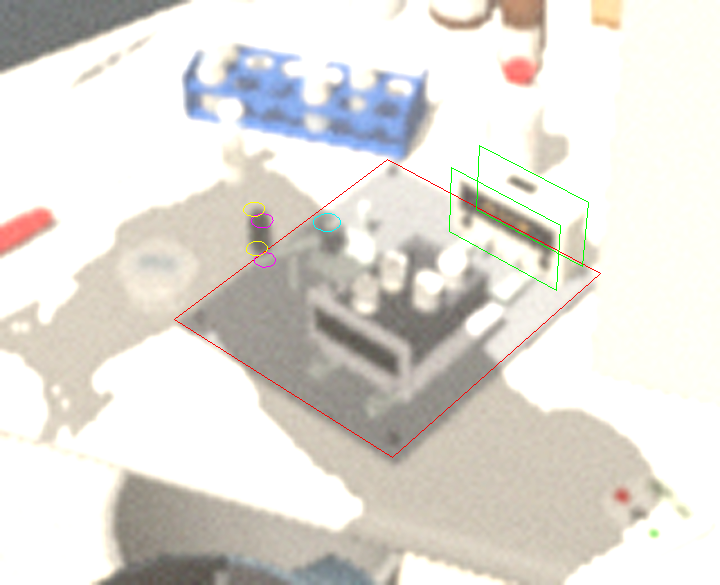

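View pics/ov_d.png

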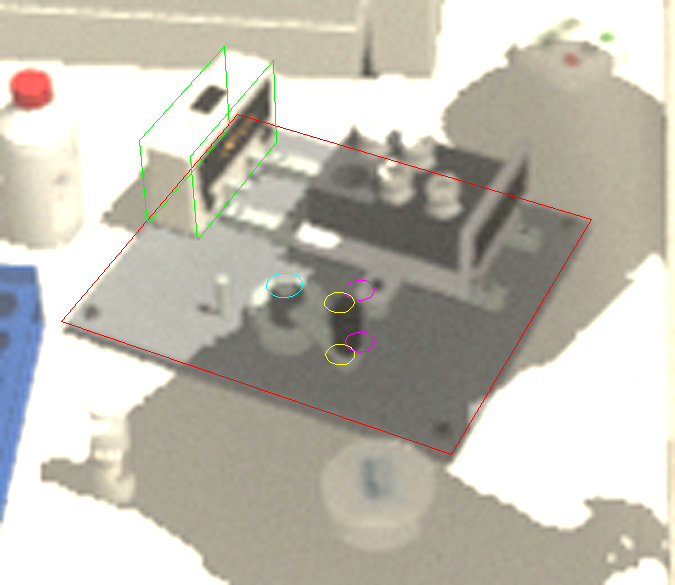

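```bash
cat >> h.py <<'E'
from scipy.spatial.transform import Rotation as Ro
p0=np.array([546.4,275.5,-.0781])
def plan(pos,alpha,s=None):
    "pos world mm, alpha: world angle (deg) of tool -x; tool down"
    s=s or bot.state();R=Ro.from_rotvec(s["eef_rot"]);a=np.radians(alpha)
    x=np.array([-np.cos(a),-np.sin(a),0]);z=np.array([0,0,-1.]);T=Ro.from_matrix(np.c_[x,np.cross(z,x),z])
    d=R.inv().apply(np.array(pos)-s["ee_pos"])/10;r=np.degrees((R.inv()*T).as_rotvec())
    return d.round(2),r.round(1)
def tip(q,lag,z,p=p0,rad=60):
    th=np.radians(165)-q;h=np.array([rad*np.cos(th),72+rad*np.sin(th)]);t=np.array([np.sin(th),-np.cos(th)])
    w=L2W(p,[*(h-lag*t),z])[0];return w,np.degrees(th-np.pi/2+p[2])
E
python3 -c "
from h import *
w,a=tip(.17,45,150);print(w,a,plan(w,a))"
```

```text
[477.68584339 337.29017888 150.        ] 60.784917102804265 (array([-33.84,  -2.28,   5.09]), array([ -0. ,  -0. , -80.2]))
```

Call:
send_rows(delta_pos=[[-10,-0.7,0],[-20,-1.4,0],[-30,-2,0],[-33.8,-2.3,3],[-33.8,-2.3,5],[-33.8,-2.3,5],[-33.8,-2.3,5],[-33.8,-2.3,5],[-33.8,-2.3,5],[-33.8,-2.3,5],[-33.8,-2.3,5],[-33.8,-2.3,5],[-33.8,-2.3,5],[-33.8,-2.3,5],[-33.8,-2.3,5],[-33.8,-2.3,5]], delta_rot=[[0,0,-7],[0,0,-14],[0,0,-21],[0,0,-28],[0,0,-35],[0,0,-42],[0,0,-49],[0,0,-56],[0,0,-63],[0,0,-70],[0,0,-77],[0,0,-80],[0,0,-80],[0,0,-80],[0,0,-80],[0,0,-80]], claw=[1,1,1,1,1,1,1,1,1,1,1,1,1,1,1,1], grip_force=20)

```text
t: 1.48
ee_pos: [477.2, 337.7, 151.3]
eef_rot: [-1.581, 2.715, -0.0]
contact_force: [0.3, 0.1, -0.1]
width: 0.1
```

Run:
```python
from h import *
s=bot.state();print(s["t"],s["ee_pos"],s["eef_rot"],s["joint_positions"],s["width"],s["contact_force"])
c=calibration("wrist");np.savez("w1.npz",**c)
save(camera("wrist"),"w1",None,1.5)
save(camera("scene"),"sc1",(170,130,330,260),4.5)
```

```text
1.4833 [477.17026319 337.68024429 151.25130959] [-1.58126715e+00  2.71454332e+00 -2.78886516e-05] [ 6.15870938e-01  4.00916700e-01  9.71048603e-02  1.26691421e+00
 -2.40534527e-05 -4.39059107e-01] 0.08122265845363806 [ 0.27285341  0.1044235  -0.07136354]
```

View pics/w1.png

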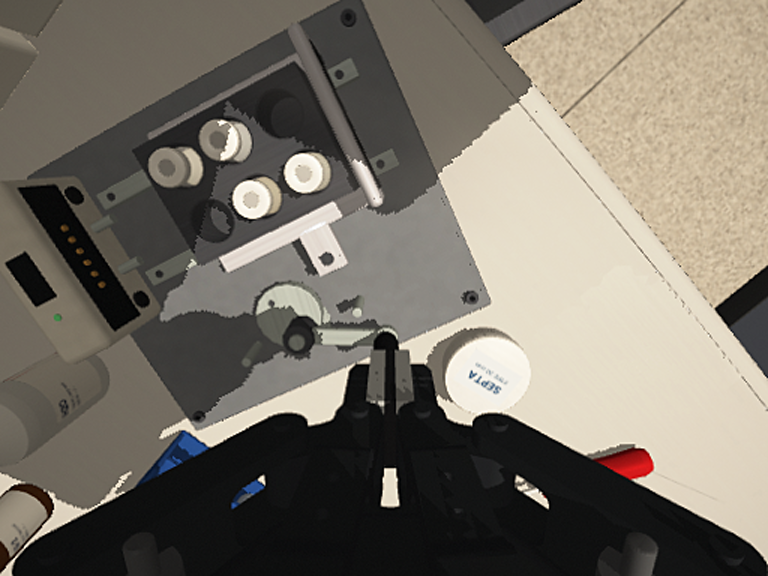

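Run:
```python
from h import *
c=dict(np.load("w1.npz"))
U=lambda u,v:((u+.5)/1.5-.5,(v+.5)/1.5-.5)
obs=[(U(490,299),(-132,120,12)),(U(199,429),(132,120,12)),(U(359,0),(-132,-110,12)),(U(25,178),(132,-110,12)),(U(62,360),(130,18,82)),(U(158,312),(93,18,12)),(U(298,330),(0,72,54))]
print([ray(c,u,P[2]).round(1) for u,P in obs])
def f(p): return np.concatenate([proj(c,L2W(p,P))[0]-uv for uv,P in obs])
r=least_squares(f,p0,loss='soft_l1');p=r.x
print(p,r.cost);print(f(p).reshape(-1,2).round(1))
im=cv2.imread("pics/w1.png")
def poly(P,col=(0,0,255)):
    q=((proj(c,L2W(p,P))+.5)*1.5-.5).astype(np.int32);cv2.polylines(im,[q],True,col,1)
poly([(-132,-110,12),(132,-110,12),(132,120,12),(-132,120,12)])
for x in(93,130): poly([(x,-94,12),(x,-94,82),(x,18,82),(x,18,12)],(0,255,0))
a=np.linspace(0,6.28,30)
poly([(11*np.cos(t),72+11*np.sin(t),54) for t in a],(255,255,0))
for ang,col in((165,(255,0,255)),(155,(0,255,255))):
    A=np.radians(ang)
    for z in(44,86):poly([(60*np.cos(A)+8.5*np.cos(t),72+60*np.sin(A)+8.5*np.sin(t),z) for t in a],col)
X=-94;poly([(X,12,26),(X,12,82),(X,-88,82),(X,-88,26)],(0,128,255))
cv2.imwrite("pics/w1o.png",im)
```

```text
[array([425.6, 397.9,  12. ]), array([685.2, 381.6,  12. ]), array([410.7, 179.7,  12. ]), array([671.8, 155.2,  12. ]), array([676.5, 275.8,  82. ]), array([650.1, 282.9,  12. ]), array([548. , 337.9,  54. ])]
[ 5.46908960e+02  2.71568178e+02 -7.52614884e-02] 34.43551066089007
[[  2.3   1.9]
 [ -1.6   0.6]
 [ -0.9 -10.4]
 [ -1.   -3.5]
 [  1.7   4. ]
 [  6.   -3.9]
 [ -0.7   6.4]]
```

View pics/w1o.png

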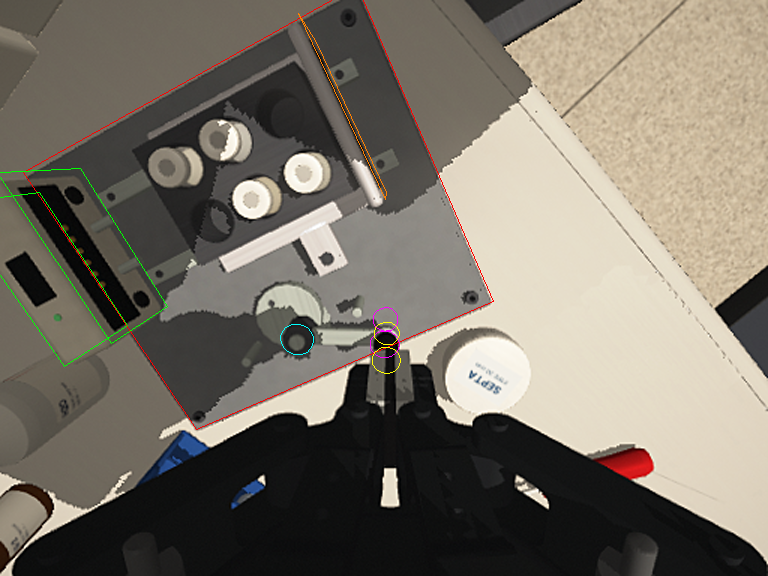

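```bash
sed -i 's/^p0=.*/p0=np.array([547,273,-.076])/' h.py
python3 - <<'E'
from h import *
for q,l,z in((.17,45,100),(.17,45,56),(.17,28,56)):
    w,a=tip(q,l,z);print(w.round(1),a,plan(w,a))
E
```

```text
[478.2 334.6 100. ] 60.90523823978174 (array([ 0.22, -0.23,  5.13]), array([-0. ,  0. , -0.4]))
[478.2 334.6  56. ] 60.90523823978174 (array([ 0.22, -0.23,  9.53]), array([-0. ,  0. , -0.4]))
[486.4 349.5  56. ] 60.90523823978174 (array([-1.48, -0.22,  9.53]), array([-0. ,  0. , -0.4]))
```

Call:
send_rows(delta_pos=[[0.2,-0.2,2.5],[0.2,-0.2,5],[0.2,-0.2,7.5],[0.2,-0.2,9.5],[0.2,-0.2,9.5],[-0.2,-0.2,9.5],[-0.6,-0.2,9.5],[-1,-0.2,9.5],[-1.4,-0.2,9.5],[-1.4,-0.2,9.5]], delta_rot=[[0,0,0],[0,0,0],[0,0,0],[0,0,0],[0,0,0],[0,0,0],[0,0,0],[0,0,0],[0,0,0],[0,0,0]], claw=[1,1,1,1,1,1,1,1,1,1])

```text
t: 2.42
ee_pos: [486.8, 349.9, 57.1]
eef_rot: [-1.584, 2.711, 0.0]
contact_force: [-0.0, 0.3, -0.2]
width: 0.1
```

Run:
```python
from h import *
s=bot.state();print(s["t"],s["ee_pos"],s["contact_force"])
save(camera("wrist"),"w2",(130,120,400,300),2.9)
save(camera("side"),"d2",(165,150,315,280),4.5)
R=Ro.from_rotvec(s["eef_rot"])
for q in(.17,.3,.45,.6,.75,.9,1.05,1.2,1.35,1.5):
    w,a=tip(q,20,56);print(q,*plan(w,a,s))
```

```text
2.4167 [486.81599104 349.87787791  57.06064415] [-0.02427777  0.25628681 -0.21133059]
0.17 [-0.75  0.02  0.11] [-0.   0.1 -0.3]
0.3 [-1.54  0.23  0.11] [-0.   0.1  7.1]
0.45 [-2.48  0.35  0.11] [-0.   0.1 15.7]
0.6 [-3.43  0.32  0.11] [-0.   0.1 24.3]
0.75 [-4.36  0.15  0.11] [-0.   0.1 32.9]
0.9 [-5.26 -0.15  0.11] [-0.   0.1 41.5]
1.05 [-6.1  -0.59  0.12] [ 0.   0.1 50.1]
1.2 [-6.87 -1.14  0.12] [ 0.   0.1 58.7]
1.35 [-7.54 -1.81  0.12] [ 0.   0.1 67.3]
1.5 [-8.11 -2.57  0.12] [ 0.   0.1 75.9]
```

View pics/w2.png

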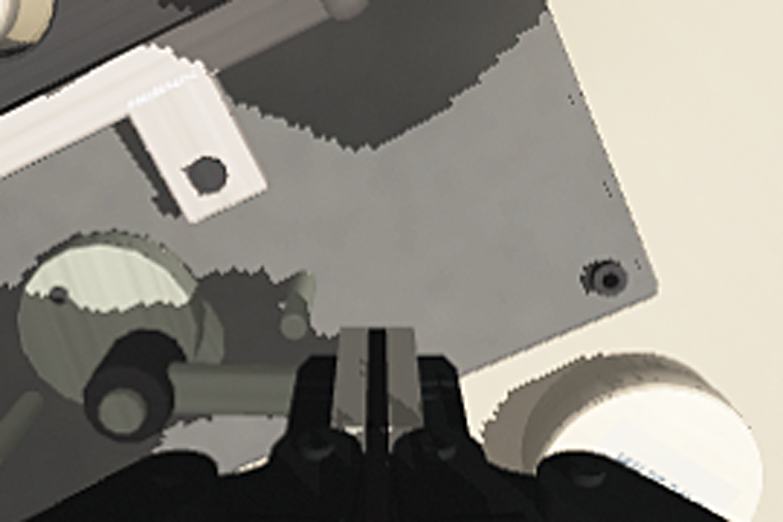

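View pics/d2.png

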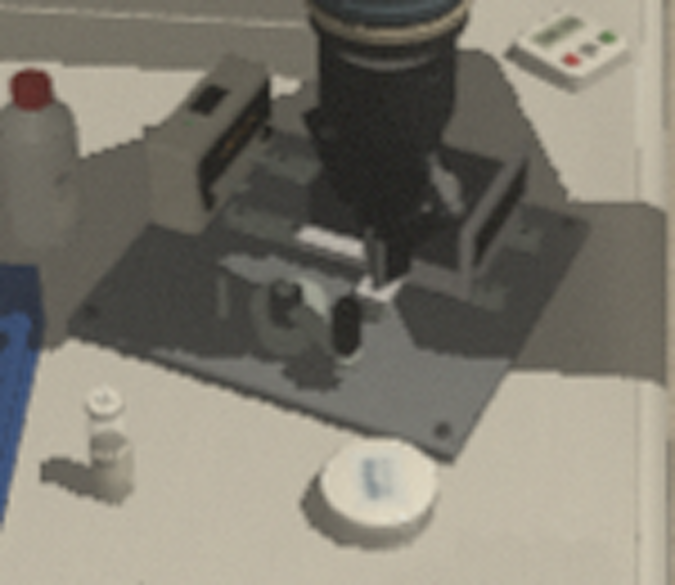

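Call:
send_rows(delta_pos=[[-0.75,0,0.1],[-1.1,0.15,0.1],[-1.54,0.23,0.1],[-2.0,0.3,0.1],[-2.48,0.35,0.1],[-2.95,0.35,0.1],[-3.43,0.32,0.1],[-3.9,0.25,0.1],[-4.36,0.15,0.1],[-4.8,0.02,0.1],[-5.26,-0.15,0.1],[-5.7,-0.36,0.1],[-6.1,-0.59,0.1],[-6.5,-0.85,0.1],[-6.87,-1.14,0.1],[-7.2,-1.46,0.1],[-7.54,-1.81,0.1],[-7.84,-2.18,0.1],[-8.11,-2.57,0.1],[-8.11,-2.57,0.1]], delta_rot=[[0,0,0],[0,0,3.5],[0,0,7],[0,0,11.4],[0,0,15.7],[0,0,20],[0,0,24.3],[0,0,28.6],[0,0,32.9],[0,0,37.2],[0,0,41.5],[0,0,45.8],[0,0,50.1],[0,0,54.4],[0,0,58.7],[0,0,63],[0,0,67.3],[0,0,71.6],[0,0,75.9],[0,0,75.9]], claw=[1,1,1,1,1,1,1,1,1,1,1,1,1,1,1,1,1,1,1,1])

```text
t: 4.18
ee_pos: [548.9, 407.6, 55.4]
eef_rot: [0.424, 3.112, 0.002]
contact_force: [1.3, 2.5, 3.4]
width: -0.0
```

Run:
```python
from h import *
s=bot.state();print(s["t"],s["ee_pos"],s["contact_force"],s["joint_positions"])
save(camera("wrist"),"w3",(130,120,400,300),2.9)
for q in(1.5,1.65,1.8,1.95,2.1,2.25,2.4,2.55,2.6,2.65,2.7):
    w,a=tip(q,20,56);print(q,*plan(w,a,s))
```

```text
4.1833 [548.93665019 407.6158296   55.40447073] [1.33784367 2.47060788 3.42333499] [6.38446681e-01 6.51473791e-01 2.58749665e-01 1.17695269e+00
 5.39509225e-04 9.09468924e-01]
1.5 [ 0.    0.03 -0.06] [ 0.1  0.  -0.2]
1.65 [-0.92  0.27 -0.06] [0.1 0.  8.4]
1.8 [-1.86  0.36 -0.06] [ 0.1  0.  17. ]
1.95 [-2.81  0.32 -0.06] [ 0.1 -0.  25.6]
2.1 [-3.73  0.13 -0.06] [ 0.1 -0.  34.1]
2.25 [-4.63 -0.19 -0.06] [ 0.1 -0.  42.7]
2.4 [-5.46 -0.65 -0.06] [ 0.1 -0.  51.3]
2.55 [-6.21 -1.22 -0.06] [ 0.1 -0.  59.9]
2.6 [-6.44 -1.44 -0.06] [ 0.1 -0.  62.8]
2.65 [-6.66 -1.66 -0.06] [ 0.1 -0.  65.7]
2.7 [-6.87 -1.9  -0.06] [ 0.1 -0.  68.5]
```

View pics/w3.png

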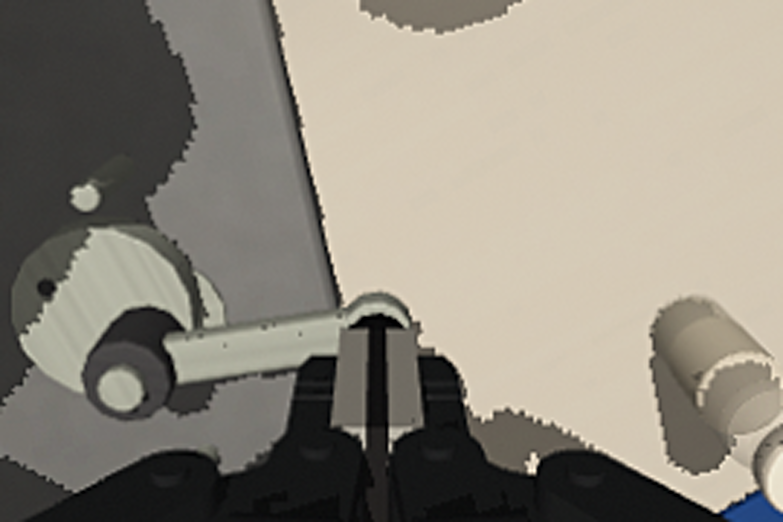

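Run:
```python
from h import *
cd=calibration("side")
print(ray(cd,((112)/4.5+165,490/4.5+150),3),ray(cd,((104)/4.5+165,398/4.5+150),76))
for q in(1.5,2,2.6):print(tip(q,20,56))
```

```text
[599.16783686 493.00983875   3.        ] [598.7250018  489.90470711  76.        ]
(array([549.00592775, 407.94295837,  56.        ]), np.float64(-15.29814851261775))
(array([579.70569433, 401.87139873,  56.        ]), np.float64(-43.94603826915891))
(array([607.17737828, 376.52141526,  56.        ]), np.float64(-78.32350597700831))
```

Call:
send_rows(delta_pos=[[-0.46,0.15,-0.2],[-0.92,0.27,-0.2],[-1.39,0.33,-0.2],[-1.86,0.36,-0.2],[-2.33,0.35,-0.2],[-2.81,0.32,-0.2],[-3.27,0.23,-0.2],[-3.73,0.13,-0.2],[-4.18,-0.02,-0.2],[-4.63,-0.19,-0.2],[-5.05,-0.41,-0.2],[-5.46,-0.65,-0.2],[-5.85,-0.92,-0.2],[-6.05,-1.1,-0.2],[-6.05,-1.1,-0.2]], delta_rot=[[0,0,4.3],[0,0,8.5],[0,0,12.7],[0,0,17],[0,0,21.3],[0,0,25.6],[0,0,29.9],[0,0,34.1],[0,0,38.4],[0,0,42.7],[0,0,47],[0,0,51.3],[0,0,55.6],[0,0,58],[0,0,58]], claw=[1,1,1,1,1,1,1,1,1,1,1,1,1,1,1])

```text
t: 5.48
ee_pos: [603.7, 379.6, 57.0]
eef_rot: [1.876, 2.52, -0.001]
contact_force: [-0.6, 0.1, 0.5]
width: 0.0
```

Run:
```python
from h import *
s=bot.state();print(s["t"],s["ee_pos"],s["contact_force"],s["joint_positions"])
save(camera("wrist"),"w4",(130,120,400,300),2.9)
for q in(2.5,2.55,2.6,2.65,2.7):
    w,a=tip(q,20,58);print(q,*plan(w,a,s))
```

```text
5.4833 [603.65189002 379.58281558  56.97363365] [-0.58197976  0.07192945  0.49287432] [ 5.61520850e-01  7.19707161e-01  3.84706056e-01  1.23633171e+00
 -3.83437918e-04  1.84109797e+00]
2.5 [ 0.21  0.07 -0.1 ] [-0.   0.  -0.7]
2.55 [-0.09  0.17 -0.1 ] [-0.   0.   2.1]
2.6 [-0.39  0.25 -0.1 ] [-0.  0.  5.]
2.65 [-0.7   0.32 -0.1 ] [-0.   0.   7.9]
2.7 [-1.02  0.37 -0.1 ] [-0.   0.  10.7]
```

View pics/w4.png

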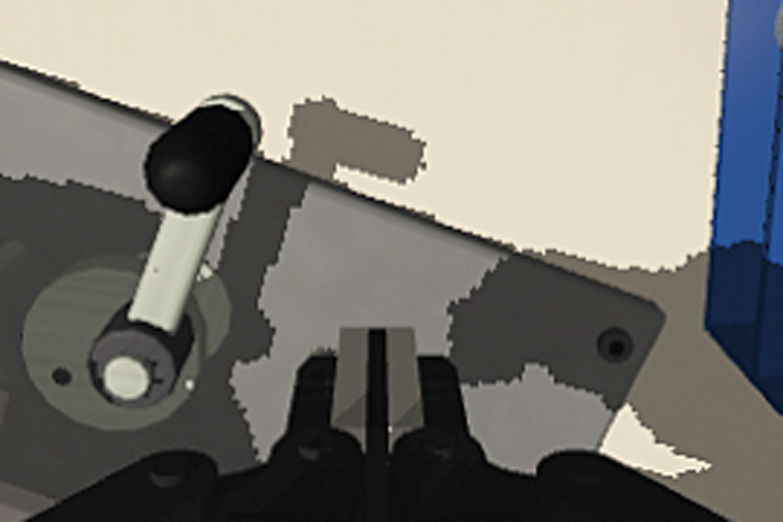

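Run:
```python
from h import *
c=calibration("wrist")
for u,v,z in((200,160,86),(225,118,44),(127,378,54),(375,330,57)):
    w=ray(c,((u+.5)/2.9-.5+130,(v+.5)/2.9-.5+120),z)
    d=w[:2]-p0[:2];C,s=np.cos(p0[2]),np.sin(p0[2]);l=np.array([C*d[0]+s*d[1],-s*d[0]+C*d[1]])
    print(z,w.round(1),l.round(1),np.degrees(np.arctan2(l[1]-72,l[0])).round(1),np.hypot(l[0],l[1]-72).round(1))
save(camera("side"),"d4",(165,150,315,280),4.5)
save(camera("scene"),"s4",(170,130,330,260),4.5)
```

```text
86 [563.1 409.8  86. ] [  5.7 137.6] 85.1 65.8
44 [560.4 408.7  44. ] [  3.  136.3] 87.3 64.4
54 [554.4 345.3  54. ] [ 1.9 72.7] 20.0 2.0
57 [605.4 375.   57. ] [ 50.5 106.2] 34.1 61.0
```

View pics/d4.png

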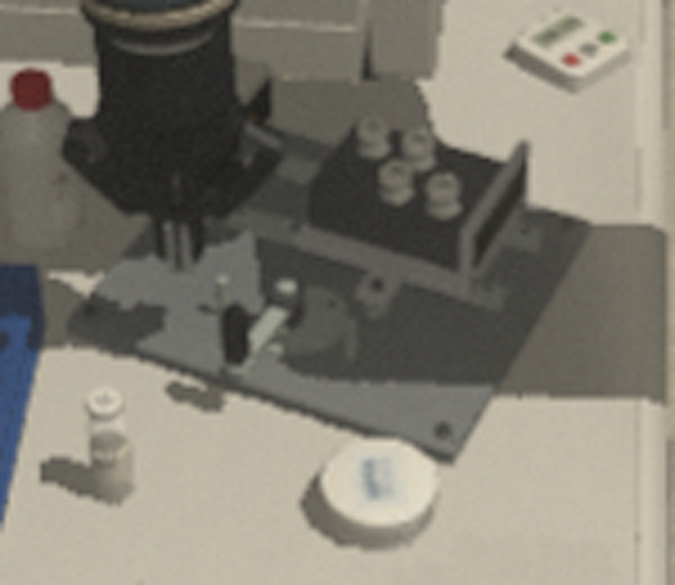

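View pics/s4.png

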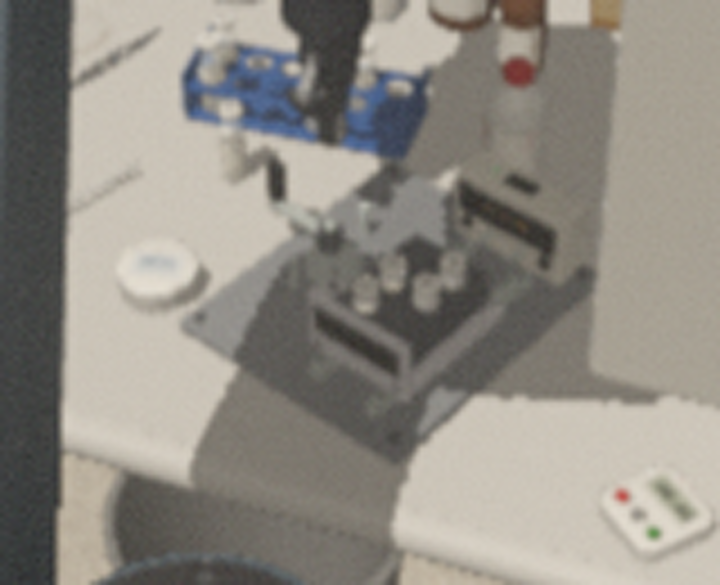

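Run:
```python
from h import *
def cam(s,c): # tool->cam
    R=Ro.from_rotvec(s["eef_rot"]).as_matrix();return c["R"]@R, c["R"]@s["ee_pos"]+c["t"]
s=bot.state();c=calibration("wrist");A,b=cam(s,c)
np.savez("tc.npz",A=A,b=b)
print(A.round(3),b.round(1))
c2=dict(c);
R=Ro.from_rotvec([0.424,3.112,.002]).as_matrix();t=np.array([548.94,407.62,55.4])
c2["R"]=A@R.T;c2["t"]=b-c2["R"]@t
for u,v,z in((378,292,44),(345,320,44),(412,320,44),(118,388,54),(375,330,55)):
    w=ray(c2,((u+.5)/2.9-.5+130,(v+.5)/2.9-.5+120),z);print(w.round(1),"tool",(R.T@(w-t)).round(1))
# finger silhouette in tool frame
im=cv2.imread("pics/w4.png")
c3=dict(c);c3["R"]=A;c3["t"]=b
for x in(11,0,-11,-22):
  for y in(-9,9):
    for z in(0,-30):
      q=(proj(c3,[(x,y,z)])[0]-(130,120)+.5)*2.9-.5;cv2.circle(im,tuple(int(k) for k in q),4,{11:(0,0,255),0:(0,255,0),-11:(255,255,0),-22:(255,0,255)}[x],-1 if z==0 else 1)
cv2.imwrite("pics/w4o.png",im)
```

```text
[[ 0.001  1.    -0.   ]
 [-0.957  0.001 -0.29 ]
 [-0.29   0.     0.957]] [ -0.9  20.4 186.9]
[550.  408.5  44. ] tool [-0.7  1.1 11.4]
[554.8 399.1  44. ] tool [-7.9 -6.7 11.4]
[559.  414.4  44. ] tool [-7.9  9.2 11.4]
[553.  345.5  54. ] tool [-20.6 -58.7   1.3]
[554.3 406.6  55. ] tool [-5.4  0.5  0.4]
```

View pics/w4o.png

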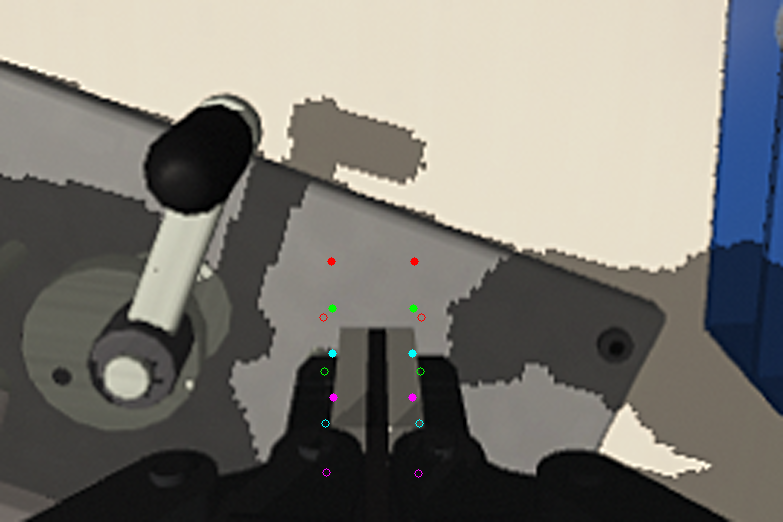

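Run:
```python
from h import *
cs,cd=calibration("scene"),calibration("side");s=bot.state()
for nm,c,o in(("s",cs,(170,130)),("d",cd,(165,150))):
    im=cv2.imread(f"pics/{nm}4.png")
    for x,col in((11,(0,0,255)),(-11,(0,255,255))):
        for z in(0,-30):
            w=Ro.from_rotvec(s["eef_rot"]).apply([x,0,z])+s["ee_pos"]
            q=(proj(c,w)[0]-o+.5)*4.5-.5;cv2.circle(im,tuple(int(k) for k in q),3,col,-1 if z==0 else 1)
    im=im[50:350,50:450];cv2.imwrite(f"pics/{nm}4o.png",cv2.resize(im,None,fx=2,fy=2))
```

```text
(no output)
```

View pics/s4o.png

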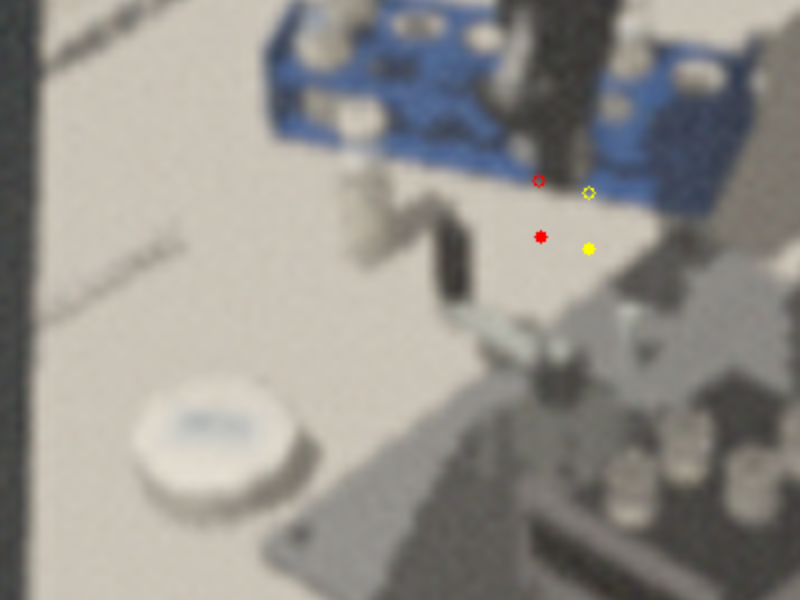

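View pics/d4o.png

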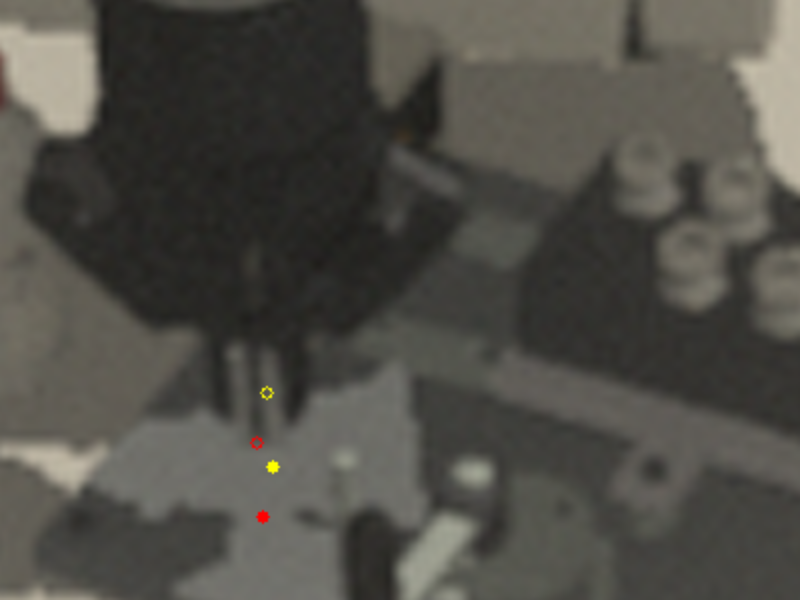

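```bash
sed -i 's/^p0=.*/p0=np.array([547,274,-.076])/' h.py
python3 - <<'E'
from h import *
for q,l,z in((1.3,45,80),(1.3,45,28)):
    w,a=tip(q,l,z);print(w.round(1),a,plan(w,a))
E
```

```text
[511.6 408.7  80. ] -3.8389926100012874 (array([ 5.38, -7.96, -2.29]), array([ -0. ,  -0. , -69.3]))
[511.6 408.7  28. ] -3.8389926100012874 (array([ 5.38, -7.96,  2.91]), array([ -0. ,  -0. , -69.3]))
```

Call:
send_rows(delta_pos=[[0,0,-2.3],[1,-1.5,-2.3],[2,-3,-2.3],[3,-4.5,-2.3],[4,-6,-2.3],[5,-7.5,-2.3],[5.4,-8,-2.3],[5.4,-8,-2.3],[5.4,-8,-2.3],[5.4,-8,-2.3],[5.4,-8,-1.5],[5.4,-8,-0.5],[5.4,-8,0.5],[5.4,-8,1.5],[5.4,-8,2.5],[5.4,-8,2.9],[5.4,-8,2.9]], delta_rot=[[0,0,-5],[0,0,-12],[0,0,-19],[0,0,-26],[0,0,-33],[0,0,-40],[0,0,-47],[0,0,-54],[0,0,-61],[0,0,-67],[0,0,-69],[0,0,-69],[0,0,-69],[0,0,-69],[0,0,-69],[0,0,-69],[0,0,-69]], claw=[1,1,1,1,1,1,1,1,1,1,1,1,1,1,1,1,1])

```text
t: 7.05
ee_pos: [510.7, 408.4, 26.7]
eef_rot: [-0.119, -3.138, 0.002]
contact_force: [0.2, -0.2, -0.6]
width: -0.1
```

```bash
cat >> h.py <<'E'
def mark(name,tag,f=1.5,box=None,pts=(( 11,0,-32),(-11,0,-32),(11,0,0))):
    s=bot.state();c=calibration(name);im=camera(name);o=(box or(0,0))[:2]
    save(im,tag,box,f);im=cv2.imread(f"pics/{tag}.png")
    for P,col in zip(pts,((0,0,255),(0,255,255),(255,0,255))):
        w=Ro.from_rotvec(s["eef_rot"]).apply(P)+s["ee_pos"];q=(proj(c,w)[0]-o+.5)*f-.5
        cv2.circle(im,tuple(int(k) for k in q),3,col,-1)
    cv2.imwrite(f"pics/{tag}.png",im)
E
python3 - <<'E'
from h import *
s=bot.state();print(s["t"],s["ee_pos"],s["contact_force"],s["joint_positions"])
mark("wrist","w5",2.9,(130,90,400,290)); mark("side","d5",7,(180,180,290,265)); mark("scene","s5",7,(200,130,310,215))
E
```

```text
7.05 [510.7475779  408.36410355  26.66746673] [ 0.15775267 -0.17856761 -0.62001797] [ 6.74465240e-01  6.09381159e-01  1.10145304e-01  1.07374430e+00
 -6.94570243e-06  7.49984733e-01]
```

View pics/w5.png

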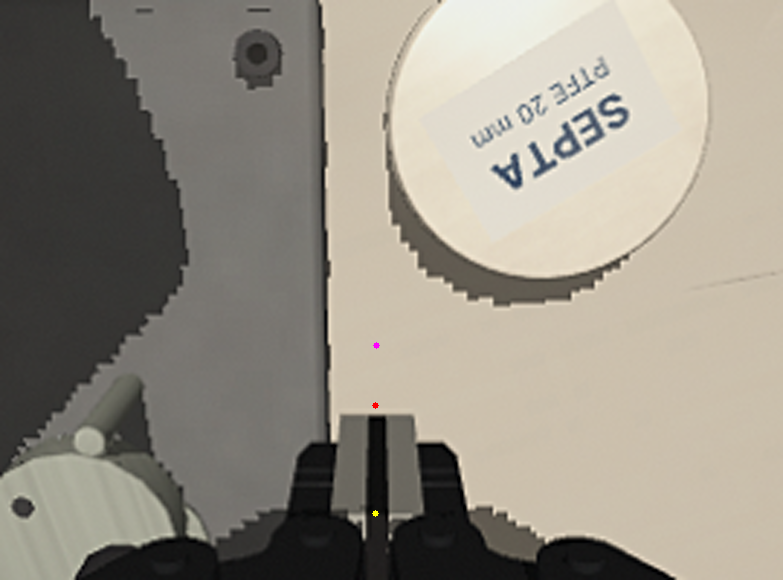

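View pics/d5.png

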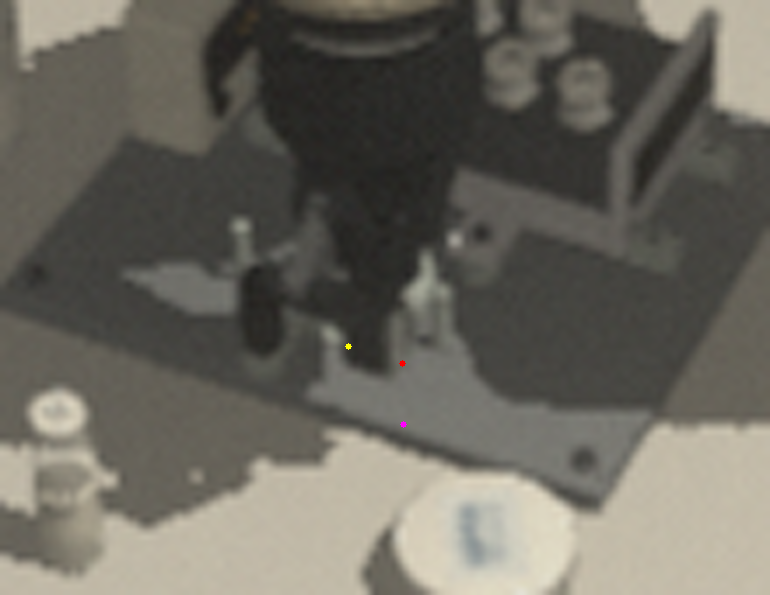

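View pics/s5.png

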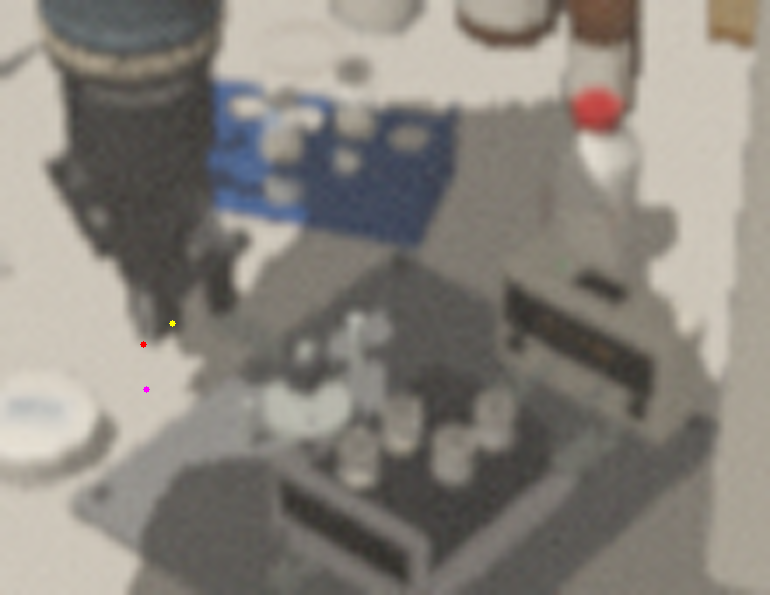

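Run:
```python
from h import *
s=bot.state()
for q in(1.3,1.4,1.5,1.6,1.7,1.8,1.9):
    w,a=tip(q,20,28);print(q,*plan(w,a,s))
```

```text
1.3 [-2.49 -0.02  0.06] [ 0.   0.  -0.5]
1.4 [-3.1   0.15  0.06] [0.  0.  5.2]
1.5 [-3.72  0.26  0.06] [ 0.  0. 11.]
1.6 [-4.35  0.31  0.06] [ 0.   0.  16.7]
1.7 [-4.98  0.3   0.06] [ 0.   0.  22.4]
1.8 [-5.61  0.23  0.06] [ 0.   0.  28.2]
1.9 [-6.23  0.09  0.06] [ 0.   0.  33.9]
```

Call:
send_rows(delta_pos=[[-1,0,0],[-1.9,0,0],[-2.5,0,0],[-2.8,0.07,0],[-3.1,0.15,0],[-3.4,0.2,0],[-3.7,0.26,0],[-4.05,0.29,0],[-4.35,0.31,0],[-4.67,0.31,0],[-5,0.3,0],[-5,0.3,0]], delta_rot=[[0,0,0],[0,0,0],[0,0,0],[0,0,2.5],[0,0,5.2],[0,0,8.1],[0,0,11],[0,0,13.8],[0,0,16.7],[0,0,19.5],[0,0,22.4],[0,0,22.4]], claw=[1,1,1,1,1,1,1,1,1,1,1,1])

```text
t: 8.2
ee_pos: [562.3, 408.2, 28.3]
eef_rot: [0.73, 3.055, 0.001]
contact_force: [0.2, 0.8, -0.1]
width: 0.0
```

Run:
```python
from h import *
s=bot.state();print(s["t"],s["ee_pos"],s["contact_force"],s["joint_positions"])
mark("wrist","w6",2.9,(130,120,400,320)); mark("side","d6",7,(180,180,290,265))
for q in(1.7,1.8,1.9,2,2.1,2.2,2.3,2.4,2.5,2.6,2.7):
    w,a=tip(q,20,28);print(q,*plan(w,a,s))
```

```text
8.2 [562.28623598 408.15689872  28.34492404] [ 0.22292627  0.80349222 -0.08235067] [6.27835100e-01 6.91343393e-01 2.59810595e-01 1.13884590e+00
 1.10505344e-04 1.09701500e+00]
1.7 [ 0.07 -0.01  0.03] [ 0.   0.  -0.1]
1.8 [-0.54  0.16  0.03] [0.  0.  5.6]
1.9 [-1.16  0.27  0.03] [ 0.   0.  11.3]
2 [-1.79  0.32  0.03] [ 0.   0.  17.1]
2.1 [-2.42  0.3   0.03] [ 0.   0.  22.8]
2.2 [-3.05  0.22  0.03] [ 0.  -0.  28.5]
2.3 [-3.67  0.08  0.03] [ 0.  -0.  34.3]
2.4 [-4.27 -0.12  0.03] [ 0. -0. 40.]
2.5 [-4.84 -0.39  0.03] [ 0.  -0.  45.7]
2.6 [-5.39 -0.7   0.03] [ 0.  -0.  51.4]
2.7 [-5.9  -1.07  0.03] [ 0.  -0.  57.2]
```

View pics/w6.png

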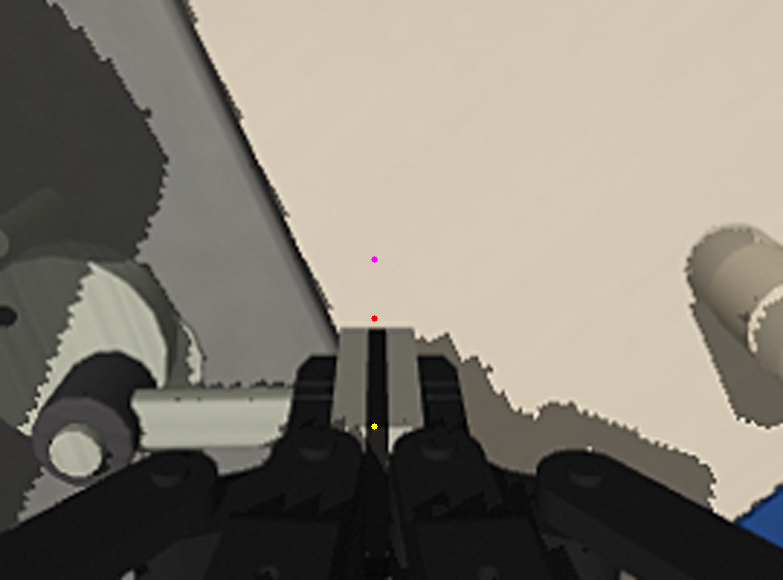

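View pics/d6.png

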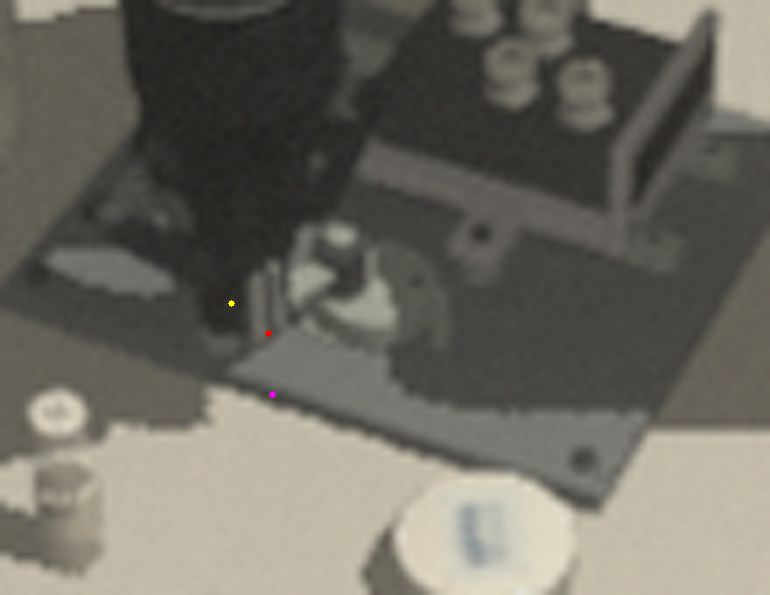

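Call:
send_rows(delta_pos=[[-0.24,0.08,0],[-0.54,0.16,0],[-0.85,0.22,0],[-1.16,0.27,0],[-1.48,0.3,0],[-1.79,0.32,0],[-2.1,0.31,0],[-2.42,0.3,0],[-2.74,0.26,0],[-3.05,0.22,0],[-3.36,0.15,0],[-3.67,0.08,0],[-3.97,-0.02,0],[-4.27,-0.12,0],[-4.55,-0.25,0],[-4.84,-0.39,0],[-4.84,-0.39,0]], delta_rot=[[0,0,2.8],[0,0,5.6],[0,0,8.4],[0,0,11.3],[0,0,14.2],[0,0,17.1],[0,0,20],[0,0,22.8],[0,0,25.7],[0,0,28.5],[0,0,31.4],[0,0,34.3],[0,0,37.2],[0,0,40],[0,0,42.8],[0,0,45.7],[0,0,45.7]], claw=[1,1,1,1,1,1,1,1,1,1,1,1,1,1,1,1,1])

```text
t: 9.72
ee_pos: [603.5, 382.8, 28.4]
eef_rot: [1.857, 2.534, 0.001]
contact_force: [-0.2, -0.2, -0.1]
width: -0.4
```

Run:
```python
from h import *
s=bot.state();print(s["t"],s["ee_pos"],s["contact_force"],s["joint_positions"])
mark("wrist","w7",2.9,(130,120,400,320)); mark("side","d7",7,(180,170,290,255))
for q in(2.5,2.55,2.6,2.65,2.7):
    w,a=tip(q,20,28);print(q,*plan(w,a,s))
```

```text
9.7167 [603.46246556 382.82383319  28.38706025] [-0.24818866 -0.17031441 -0.06921374] [5.65291129e-01 7.35437934e-01 3.40290159e-01 1.17501280e+00
 4.98773038e-05 1.83028363e+00]
2.5 [-0.01  0.03  0.04] [ 0.  -0.   0.1]
2.55 [-0.31  0.12  0.04] [ 0. -0.  3.]
2.6 [-0.62  0.19  0.04] [ 0.  -0.   5.8]
2.65 [-0.93  0.26  0.04] [ 0.  -0.   8.7]
2.7 [-1.24  0.3   0.04] [ 0.  -0.  11.6]
```

View pics/w7.png

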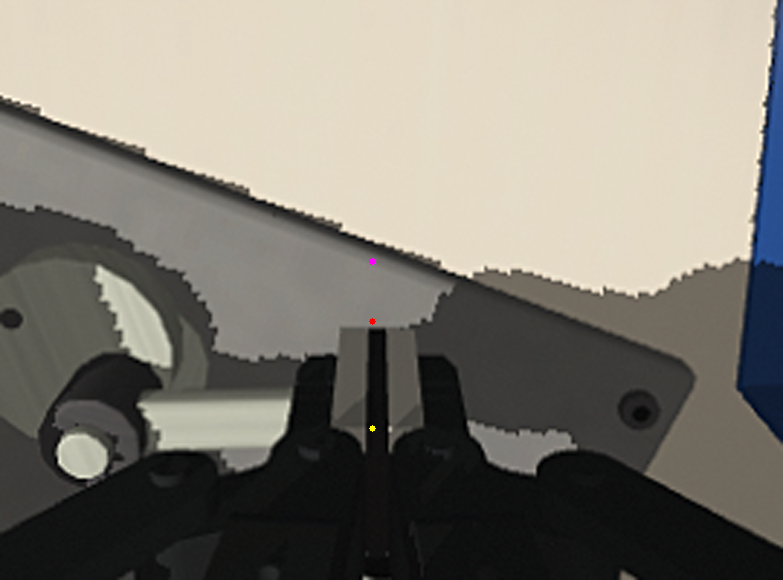

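View pics/d7.png

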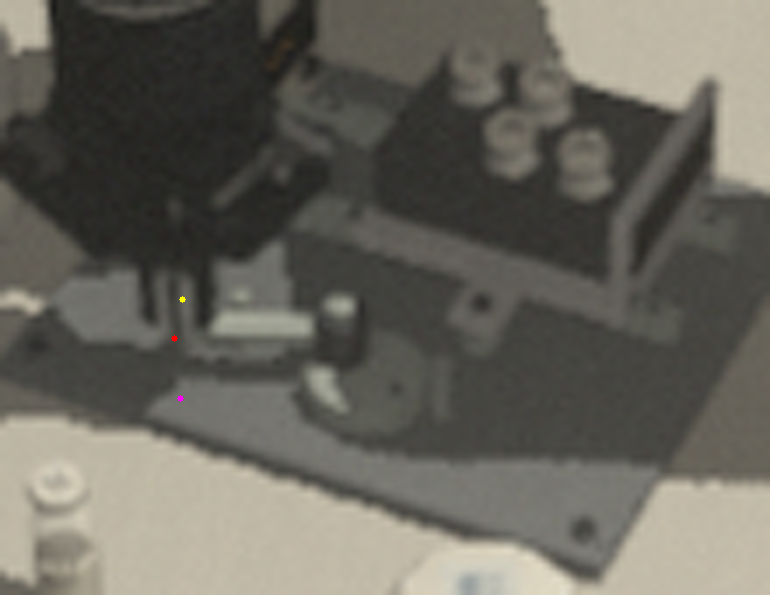

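Call:
send_rows(delta_pos=[[-0.15,0.06,0],[-0.31,0.12,0],[-0.46,0.16,0],[-0.62,0.19,0],[-0.7,0.21,0],[-0.78,0.23,0],[-0.78,0.23,0]], delta_rot=[[0,0,1.5],[0,0,3],[0,0,4.4],[0,0,5.8],[0,0,6.5],[0,0,7],[0,0,7]], claw=[1,1,1,1,1,1,1])

```text
t: 10.4
ee_pos: [607.6, 376.0, 28.1]
eef_rot: [-2.008, -2.416, 0.0]
contact_force: [-1.5, 0.7, -0.3]
width: 0.3
```

Run:
```python
from h import *
s=bot.state();print(s["t"],s["ee_pos"],s["contact_force"])
for q in(2.5,2.55,2.6,2.65,2.7):
    w,a=tip(q,20,28);print(q,*plan(w,a,s))
```

```text
10.4 [607.60613861 376.00827193  28.14971501] [-1.48064028  0.73322556 -0.27946982]
2.5 [ 0.74 -0.26  0.01] [-0.   0.  -6.9]
2.55 [ 0.45 -0.13  0.01] [-0.  0. -4.]
2.6 [ 0.16 -0.01  0.01] [-0.   0.  -1.1]
2.65 [-0.14  0.08  0.01] [-0.   0.   1.7]
2.7 [-0.45  0.17  0.01] [-0.   0.   4.6]
```

Call:
send_rows(delta_pos=[[-0.1,0.03,0],[-0.2,0.06,0],[-0.3,0.09,0],[-0.3,0.09,0]], delta_rot=[[0,0,1],[0,0,2],[0,0,3],[0,0,3]], claw=[1,1,1,1])

```text
t: 10.73
ee_pos: [608.3, 375.7, 28.3]
eef_rot: [-2.068, -2.361, -0.003]
contact_force: [-5.2, 16.3, -2.4]
width: 0.2
```

Run:
```python
from h import *
for P in((-140,-38,85),(-140,-38,26)):
    w=L2W(p0,P)[0];print(w,plan(w,np.degrees(p0[2])))
```

```text
[404.5189048  246.73945137  85.        ] (array([-10.07, -21.9 ,  -5.7 ]), array([  0.1,  -0.2, -78.1]))
[404.5189048  246.73945137  26.        ] (array([-10.1, -21.9,   0.2]), array([  0.1,  -0.2, -78.1]))
```

Call:
send_rows(delta_pos=[[0.5,0,0],[1.5,0,0],[1.8,0,-2],[1.8,0,-4.5],[1.8,0,-6],[1,-2.5,-6],[-1,-5.5,-6],[-3,-9,-6],[-5,-12.5,-6],[-7,-16,-6],[-9,-19.5,-6],[-10,-21.9,-6],[-10,-21.9,-6],[-10,-21.9,-6],[-10,-21.9,-6],[-10,-21.9,-6],[-10,-21.9,-6],[-10,-21.9,-6]], delta_rot=[[0,0,0],[0,0,0],[0,0,-6],[0,0,-12],[0,0,-18],[0,0,-24],[0,0,-30],[0,0,-36],[0,0,-42],[0,0,-48],[0,0,-54],[0,0,-60],[0,0,-66],[0,0,-72],[0,0,-78],[0,0,-78],[0,0,-78],[0,0,-78]], claw=[1,1,1,1,1,1,1,1,1,1,1,1,1,1,1,1,1,1])

```text
t: 12.23
ee_pos: [405.3, 245.6, 88.2]
eef_rot: [0.127, 3.139, -0.0]
contact_force: [-0.1, -0.2, 0.2]
width: -0.2
```

Run:
```python
from h import *
s=bot.state();print(s["t"],s["ee_pos"],s["contact_force"],s["joint_positions"])
mark("wrist","w8",1.5); mark("side","d8",5,(165,150,315,270))
w=L2W(p0,(-140,-38,26))[0];print(w,plan(w,np.degrees(p0[2])))
```

```text
12.2333 [405.280485   245.55081374  88.23722628] [-0.11175062 -0.21457375  0.17859985] [ 5.44866513e-01  2.12516543e-01 -3.26744800e-01  1.03146945e+00
 -1.85936768e-04  6.25475900e-01]
[404.5189048  246.73945137  26.        ] (array([0.08, 0.12, 6.22]), array([-0. ,  0. , -0.2]))
```

View pics/w8.png

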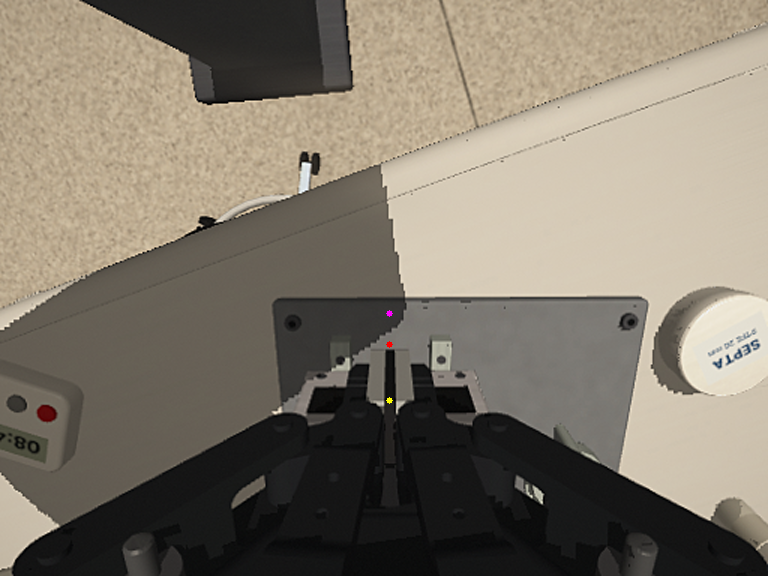

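View pics/d8.png

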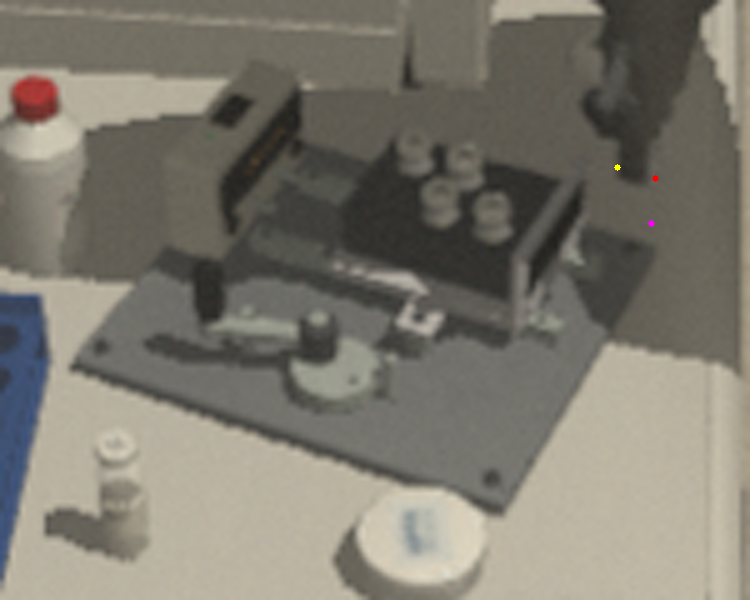

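Run:
```python
from h import *
cd=calibration("side");cs=calibration("scene")
def l(w):
    d=w[:2]-p0[:2];C,s=np.cos(p0[2]),np.sin(p0[2]);return np.array([C*d[0]+s*d[1],-s*d[0]+C*d[1]])
for u,v,z in((208,266,86),(317,315,54)):
    a=l(ray(cd,(u/5+165,v/5+150),z));print(a.round(1))
```

```text
[52.  93.5]
[-1.8 72.8]
```

Call:
send_rows(delta_pos=[[0.1,0.1,1.5],[0.1,0.1,3],[0.1,0.1,4.5],[0.1,0.1,6],[0.1,0.1,6],[-0.5,0.1,6],[-1.2,0.1,6],[-1.9,0.1,6],[-2.3,0.1,6],[-2.6,0.1,6],[-2.6,0.1,6]], delta_rot=[[0,0,0],[0,0,0],[0,0,0],[0,0,0],[0,0,0],[0,0,0],[0,0,0],[0,0,0],[0,0,0],[0,0,0],[0,0,0]], claw=[1,1,1,1,1,1,1,1,1,1,1])

```text
t: 13.25
ee_pos: [432.1, 244.4, 28.5]
eef_rot: [0.122, 3.139, 0.001]
contact_force: [0.6, 0.1, -0.0]
width: 0.1
```

Run:
```python
from h import *
s=bot.state();print(s["t"],s["ee_pos"],s["contact_force"])
mark("side","d9",5,(165,150,315,270))
for x in(-110,-45,-40):
    print(x,plan(L2W(p0,(x,-38,28))[0],np.degrees(p0[2])))
```

```text
13.25 [432.05730104 244.39413501  28.50347263] [ 0.55917709  0.14082689 -0.02041272]
-110 (array([-0.29,  0.04,  0.03]), array([ 0. ,  0. , -0.1]))
-45 (array([-6.79,  0.04,  0.04]), array([ 0. ,  0. , -0.1]))
-40 (array([-7.29,  0.05,  0.04]), array([ 0. ,  0. , -0.1]))
```

View pics/d9.png

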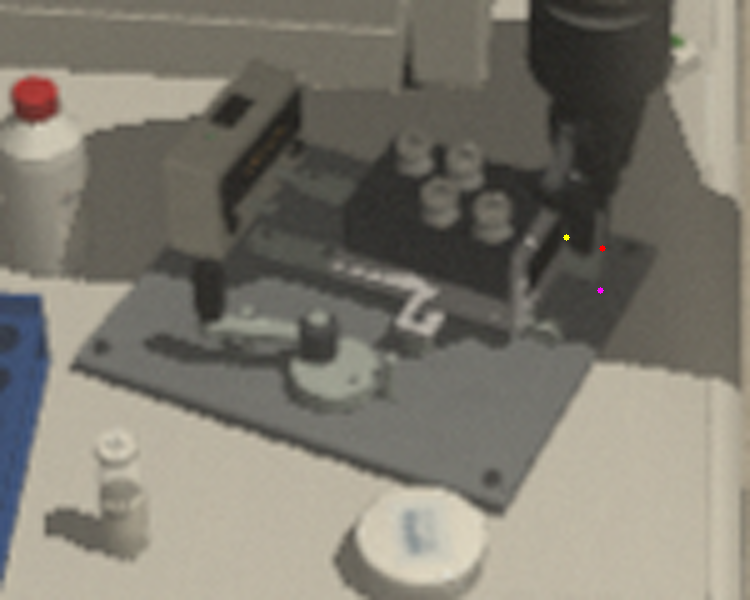

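Call:
send_rows(delta_pos=[[-0.1,0,0],[-0.25,0,0],[-0.45,0,0],[-0.75,0,0],[-1.1,0,0],[-1.45,0,0],[-1.8,0,0],[-2.15,0,0],[-2.5,0,0],[-2.85,0,0],[-3.2,0,0],[-3.55,0,0],[-3.9,0,0],[-4.25,0,0],[-4.6,0,0],[-4.95,0,0],[-5.25,0,0],[-5.45,0,0],[-5.6,0,0],[-5.6,0,0]], delta_rot=[[0,0,0],[0,0,0],[0,0,0],[0,0,0],[0,0,0],[0,0,0],[0,0,0],[0,0,0],[0,0,0],[0,0,0],[0,0,0],[0,0,0],[0,0,0],[0,0,0],[0,0,0],[0,0,0],[0,0,0],[0,0,0],[0,0,0],[0,0,0]], claw=[1,1,1,1,1,1,1,1,1,1,1,1,1,1,1,1,1,1,1,1])

```text
t: 14.97
ee_pos: [487.3, 239.9, 28.2]
eef_rot: [0.121, 3.139, -0.0]
contact_force: [0.3, -0.3, 0.1]
width: -0.2
```

Run:
```python
from h import *
s=bot.state();print(s["t"],s["ee_pos"],s["contact_force"])
mark("side","d10",5,(165,150,315,270))
```

```text
14.9667 [487.33956577 239.90076703  28.17075358] [ 0.30665132 -0.30875612  0.14986382]
```

View pics/d10.png

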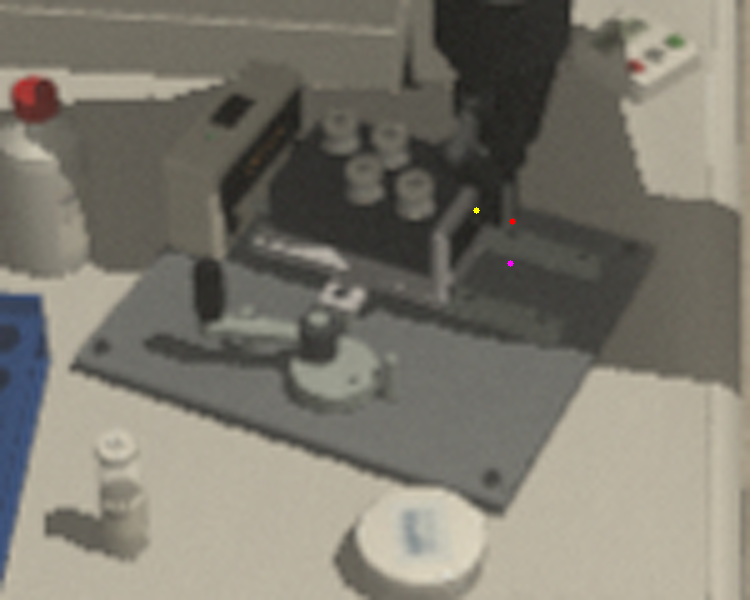

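Call:
send_rows(delta_pos=[[-0.15,0,0],[-0.35,0,0],[-0.55,0,0],[-0.75,0,0],[-0.9,0,0],[-1,0,0],[-1.1,0,0],[-1.2,0,0],[-1.2,0,0]], delta_rot=[[0,0,0],[0,0,0],[0,0,0],[0,0,0],[0,0,0],[0,0,0],[0,0,0],[0,0,0],[0,0,0]], claw=[1,1,1,1,1,1,1,1,1])

```text
t: 15.77
ee_pos: [499.1, 239.1, 28.2]
eef_rot: [0.121, 3.139, -0.0]
contact_force: [-0.8, -0.7, 0.2]
width: -0.1
```

Call:
send_rows(delta_pos=[[-0.1,0,0],[-0.2,0,0],[-0.3,0,0],[-0.3,0,0]], delta_rot=[[0,0,0],[0,0,0],[0,0,0],[0,0,0]], claw=[1,1,1,1])

```text
t: 16.1
ee_pos: [502.1, 238.9, 28.2]
eef_rot: [0.121, 3.139, -0.0]
contact_force: [-1.3, -0.2, -0.6]
width: -0.2
```

Call:
send_rows(delta_pos=[[-0.1,0,0],[-0.2,0,0],[-0.3,0,0],[-0.3,0,0]], delta_rot=[[0,0,0],[0,0,0],[0,0,0],[0,0,0]], claw=[1,1,1,1])

```text
t: 16.43
ee_pos: [504.7, 238.7, 28.1]
eef_rot: [-0.121, -3.139, -0.0]
contact_force: [-4.9, -1.2, 0.7]
width: -0.1
```

Run:
```python
from h import *
s=bot.state();print(s["t"],s["ee_pos"],s["contact_force"])
mark("side","d11",5,(165,150,315,270))
```

```text
16.4333 [504.73264652 238.70141705  28.14958824] [-4.94832225 -1.20402074  0.66773051]
```

View pics/d11.png

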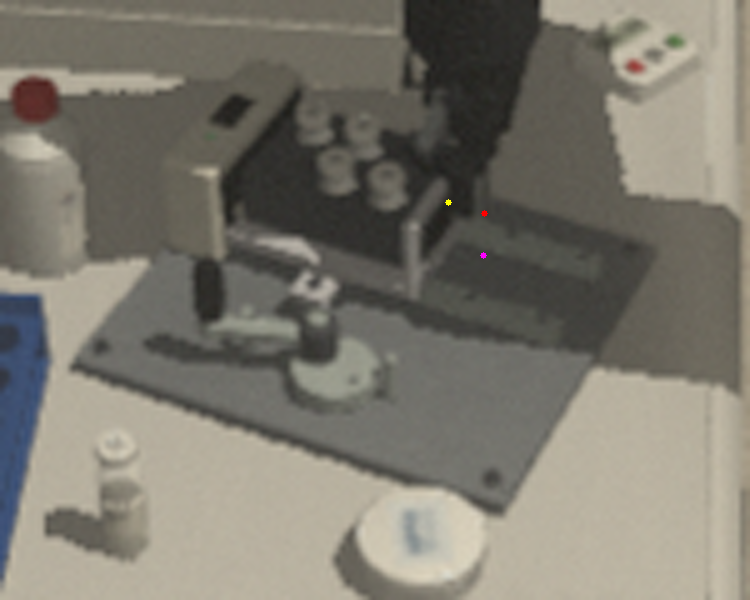

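Call:
send_rows(delta_pos=[[-0.1,0,0],[-0.2,0,0],[-0.3,0,0],[-0.3,0,0]], delta_rot=[[0,0,0],[0,0,0],[0,0,0],[0,0,0]], claw=[1,1,1,1])

```text
t: 16.82
ee_pos: [504.7, 238.7, 28.1]
eef_rot: [-0.119, -3.134, -0.001]
contact_force: [-27.2, 2.3, 18.6]
width: -0.0
```

Run:
```python
from h import *
for q,l,z in((2.6,-40,90),(2.6,-40,28)):
    w,a=tip(q,l,z);print(w.round(1),a,plan(w,a))
```

```text
[619.3 318.8  90. ] -78.32350597700831 (array([-10.78,   8.86,  -6.25]), array([-0.2, -0.3, 74. ]))
[619.3 318.8  28. ] -78.32350597700831 (array([-10.82,   8.86,  -0.05]), array([-0.2, -0.3, 74. ]))
```

Call:
send_rows(delta_pos=[[0.4,0,0],[0.8,0,0],[2,0,0],[3,0,0],[3,0,-2],[3,0,-4.5],[3,0,-6],[3,0,-6]], delta_rot=[[0,0,0],[0,0,0],[0,0,0],[0,0,0],[0,0,0],[0,0,0],[0,0,0],[0,0,0]], claw=[1,1,1,1,1,1,1,1])

```text
t: 17.48
ee_pos: [479.6, 241.7, 91.6]
eef_rot: [0.121, 3.135, 0.004]
contact_force: [0.6, 0.7, 0.4]
width: 0.0
```

Run:
```python
from h import *
s=bot.state();print(s["t"],s["ee_pos"],s["contact_force"])
mark("wrist","w12",1.5)
for q,l,z in((2.6,-40,90),(2.6,-40,28)):
    w,a=tip(q,l,z);print(w.round(1),a,plan(w,a))
```

```text
17.4833 [479.64711231 241.72429736  91.55074997] [0.63773347 0.666186   0.44621156]
[619.3 318.8  90. ] -78.32350597700831 (array([-13.39,   8.79,   0.04]), array([ 0.2,  0.1, 73.9]))
[619.3 318.8  28. ] -78.32350597700831 (array([-13.37,   8.78,   6.24]), array([ 0.2,  0.1, 73.9]))
```

View pics/w12.png

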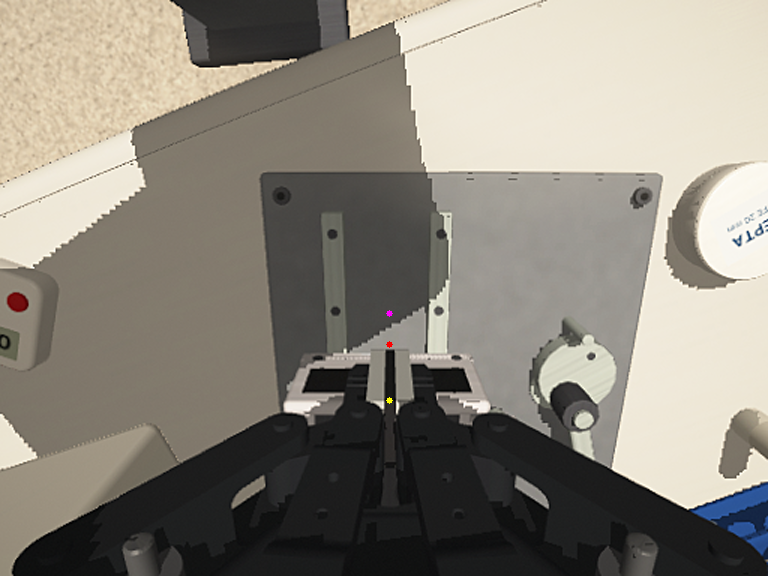

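Call:
send_rows(delta_pos=[[-1.5,1,0],[-3.5,2.2,0],[-5.5,3.5,0],[-7.5,4.9,0],[-9.5,6.2,0],[-11.5,7.5,0],[-13,8.5,0],[-13.4,8.8,0],[-13.4,8.8,0],[-13.4,8.8,0],[-13.4,8.8,0],[-13.4,8.8,0]], delta_rot=[[0,0,6],[0,0,12.5],[0,0,19],[0,0,25.5],[0,0,32],[0,0,38.5],[0,0,45],[0,0,51.5],[0,0,58],[0,0,64.5],[0,0,71],[0,0,74]], claw=[1,1,1,1,1,1,1,1,1,1,1,1])

```text
t: 18.53
ee_pos: [618.0, 318.1, 86.9]
eef_rot: [-1.994, -2.427, 0.002]
contact_force: [-0.3, 0.5, 0.2]
width: -0.2
```

Run:
```python
from h import *
s=bot.state();print(s["t"],s["ee_pos"],s["contact_force"],s["joint_positions"])
mark("wrist","w13",1.5);mark("side","d13",5,(165,150,315,270))
c=calibration("wrist");np.savez("w13.npz",**c)
for q,l,z in((2.6,-40,90),(2.6,-40,28)):
    w,a=tip(q,l,z);print(w.round(1),a,plan(w,a))
```

```text
18.5333 [618.01282779 318.07443764  86.89604514] [-0.29964845  0.50999564  0.20940909] [ 4.75394189e-01  6.66912899e-01  3.66238502e-01  1.27134520e+00
 -1.55425537e-04  1.85063290e+00]
[619.3 318.8  90. ] -78.32350597700831 (array([ 0.04,  0.14, -0.29]), array([-0.1,  0. , -0.1]))
[619.3 318.8  28. ] -78.32350597700831 (array([0.05, 0.15, 5.91]), array([-0.1,  0. , -0.1]))
```

View pics/w13.png

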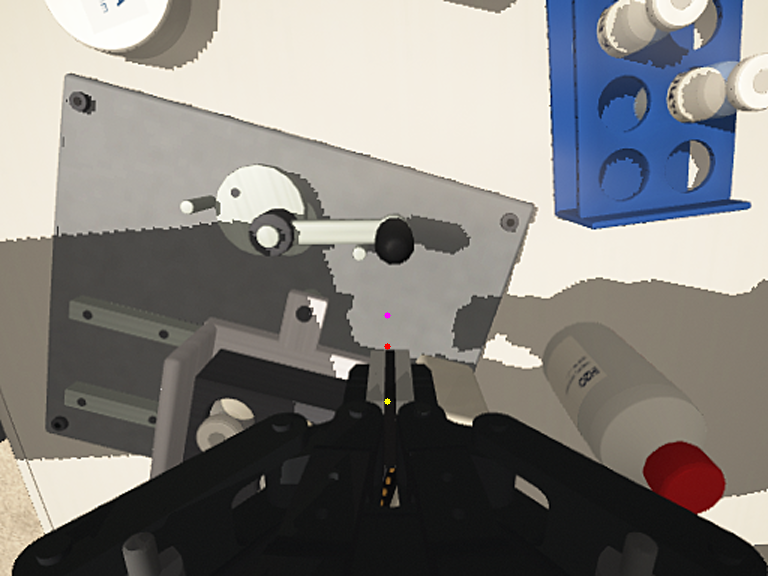

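View pics/d13.png

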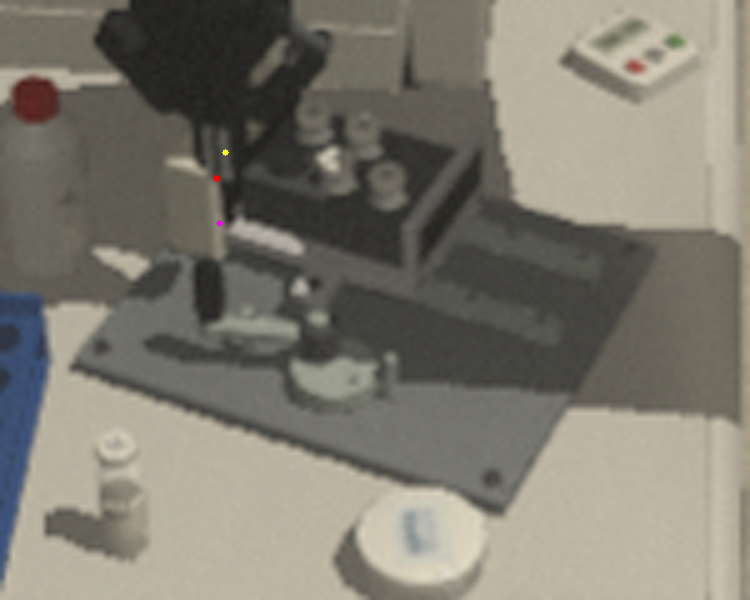

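Call:
send_rows(delta_pos=[[0.3,0.1,1.3],[0.4,0.1,2.8],[0.4,0.1,4.2],[0.4,0.1,5.2],[0.4,0.1,5.7],[0.4,0.1,5.7]], delta_rot=[[0,0,0],[0,0,0],[0,0,0],[0,0,0],[0,0,0],[0,0,0]], claw=[1,1,1,1,1,1])

```text
t: 19.13
ee_pos: [617.8, 321.9, 29.8]
eef_rot: [-1.984, -2.435, 0.003]
contact_force: [-0.4, 0.7, -0.5]
width: 0.2
```

Run:
```python
from h import *
s=bot.state();print(s["t"],s["ee_pos"],s["contact_force"])
mark("wrist","w14",2.9,(130,90,400,290))
for q in(2.6,2.5,2.4,2.3,2.2,2.1,2,1.9,1.8):
    w,a=tip(q,-20,30);print(q,*plan(w,a,s))
```

```text
19.1333 [617.83129437 321.90964059  29.81183583] [-0.39147532  0.67235379 -0.49231586]
2.6 [ 1.66  0.08 -0.02] [-0.1  0.  -0. ]
2.5 [ 2.27  0.25 -0.02] [-0.1  0.  -5.8]
2.4 [ 2.89  0.36 -0.02] [ -0.1   0.  -11.5]
2.3 [ 3.52  0.4  -0.02] [ -0.1   0.  -17.2]
2.2 [ 4.16  0.39 -0.02] [ -0.1   0.  -22.9]
2.1 [ 4.78  0.3  -0.02] [ -0.1   0.  -28.7]
2 [ 5.4   0.16 -0.02] [ -0.1   0.  -34.4]
1.9 [ 6.   -0.04 -0.02] [ -0.1  -0.  -40.1]
1.8 [ 6.57 -0.31 -0.02] [ -0.1  -0.  -45.9]
```

View pics/w14.png

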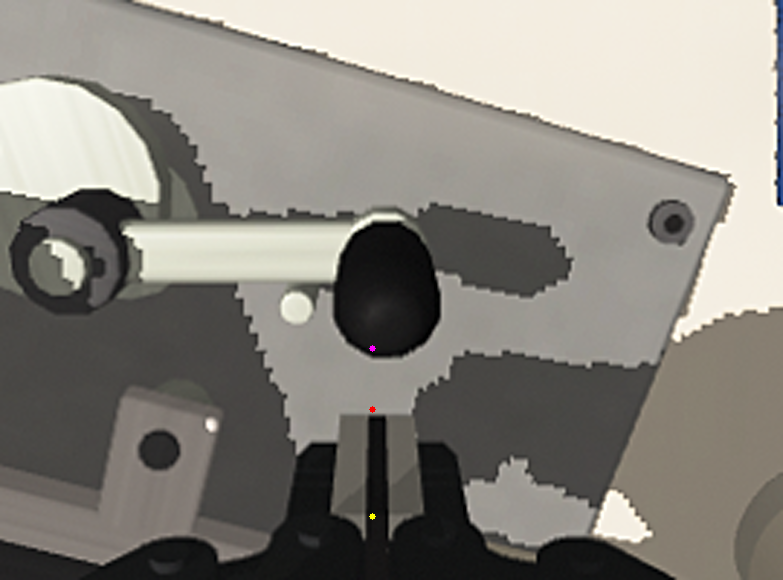

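Call:
send_rows(delta_pos=[[0.5,0.1,0],[1.1,0.15,0],[1.66,0.2,0],[2,0.3,0],[2.3,0.4,0],[2.6,0.45,0],[2.9,0.5,0],[3.2,0.53,0],[3.52,0.55,0],[3.84,0.54,0],[4.16,0.53,0],[4.47,0.5,0],[4.78,0.44,0],[5.1,0.37,0],[5.4,0.28,0],[5.7,0.18,0],[6,0.07,0],[6.29,-0.07,0],[6.57,-0.22,0],[6.57,-0.22,0]], delta_rot=[[0,0,0],[0,0,0],[0,0,0],[0,0,-2.9],[0,0,-5.8],[0,0,-8.6],[0,0,-11.5],[0,0,-14.3],[0,0,-17.2],[0,0,-20],[0,0,-22.9],[0,0,-25.8],[0,0,-28.7],[0,0,-31.5],[0,0,-34.4],[0,0,-37.2],[0,0,-40.1],[0,0,-43],[0,0,-45.9],[0,0,-45.9]], claw=[1,1,1,1,1,1,1,1,1,1,1,1,1,1,1,1,1,1,1,1])

```text
t: 20.85
ee_pos: [603.0, 387.3, 31.6]
eef_rot: [0.874, 3.017, 0.001]
contact_force: [-0.2, 0.2, 0.9]
width: 0.3
```

Run:
```python
from h import *
s=bot.state();print(s["t"],s["ee_pos"],s["contact_force"])
mark("wrist","w15",2.9,(130,90,400,290))
for q in(1.8,1.7,1.6,1.5,1.4,1.3,1.2,1.1,1.0,.9):
    w,a=tip(q,-20,30);print(q,*plan(w,a,s))
```

```text
20.85 [602.99712954 387.27862194  31.59610333] [-0.20159514  0.20505352  0.87289617]
1.8 [ 0.03 -0.21  0.16] [0.  0.  0.2]
1.7 [ 0.64 -0.04  0.16] [ 0.   0.  -5.6]
1.6 [1.27 0.07 0.16] [  0.    0.  -11.3]
1.5 [1.9  0.12 0.16] [  0.   0. -17.]
1.4 [2.53 0.1  0.16] [  0.    0.  -22.8]
1.3 [3.16 0.02 0.16] [  0.    0.  -28.5]
1.2 [ 3.77 -0.12  0.16] [  0.    0.  -34.2]
1.1 [ 4.37 -0.32  0.16] [  0.    0.  -39.9]
1.0 [ 4.95 -0.58  0.16] [  0.    0.  -45.7]
0.9 [ 5.49 -0.9   0.16] [  0.    0.  -51.4]
```

View pics/w15.png

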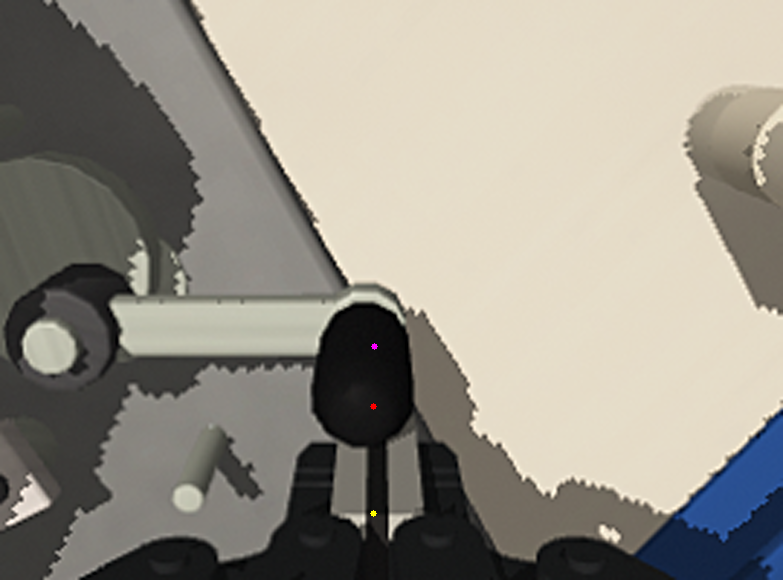

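Call:
send_rows(delta_pos=[[0.3,-0.1,0.1],[0.64,-0.04,0.1],[0.95,0.02,0.1],[1.27,0.07,0.1],[1.58,0.1,0.1],[1.9,0.12,0.1],[2.2,0.11,0.1],[2.53,0.1,0.1],[2.85,0.06,0.1],[3.16,0.02,0.1],[3.47,-0.05,0.1],[3.77,-0.12,0.1],[4.07,-0.22,0.1],[4.37,-0.32,0.1],[4.66,-0.45,0.1],[4.95,-0.58,0.1],[5.22,-0.74,0.1],[5.49,-0.9,0.1],[5.49,-0.9,0.1]], delta_rot=[[0,0,-2.8],[0,0,-5.6],[0,0,-8.5],[0,0,-11.3],[0,0,-14.2],[0,0,-17],[0,0,-19.9],[0,0,-22.8],[0,0,-25.7],[0,0,-28.5],[0,0,-31.4],[0,0,-34.2],[0,0,-37],[0,0,-39.9],[0,0,-42.8],[0,0,-45.7],[0,0,-48.5],[0,0,-51.4],[0,0,-51.4]], claw=[1,1,1,1,1,1,1,1,1,1,1,1,1,1,1,1,1,1,1])

```text
t: 22.48
ee_pos: [551.9, 408.5, 30.6]
eef_rot: [-0.517, 3.098, 0.0]
contact_force: [-0.4, 1.6, -0.1]
width: 0.3
```

Run:
```python
from h import *
s=bot.state();print(s["t"],s["ee_pos"],s["contact_force"],s["joint_positions"])
mark("wrist","w16",2.9,(130,90,400,290))
for q in(.9,.8,.7,.6,.5,.4,.3,.2,.1,0,-.1):
    w,a=tip(q,-20,30);print(q,*plan(w,a,s))
```

```text
22.4833 [551.94441369 408.45987281  30.5573947 ] [-0.37560485  1.57857791 -0.14068591] [ 6.37100389e-01  6.72234650e-01  2.31229073e-01  1.12926722e+00
 -1.08609979e-05  3.06430894e-01]
0.9 [-0.    0.06  0.06] [ 0.   0.  -0.1]
0.8 [0.61 0.23 0.06] [ 0.   0.  -5.9]
0.7 [1.23 0.34 0.06] [  0.    0.  -11.6]
0.6 [1.86 0.38 0.05] [  0.    0.  -17.3]
0.5 [2.49 0.36 0.05] [  0.    0.  -23.1]
0.4 [3.12 0.28 0.05] [  0.    0.  -28.8]
0.3 [3.74 0.13 0.05] [ -0.    0.  -34.5]
0.2 [ 4.33 -0.07  0.05] [ -0.    0.  -40.2]
0.1 [ 4.91 -0.34  0.05] [ -0.   0. -46.]
0 [ 5.45 -0.66  0.05] [ -0.    0.  -51.7]
-0.1 [ 5.96 -1.03  0.05] [ -0.    0.  -57.4]
```

View pics/w16.png

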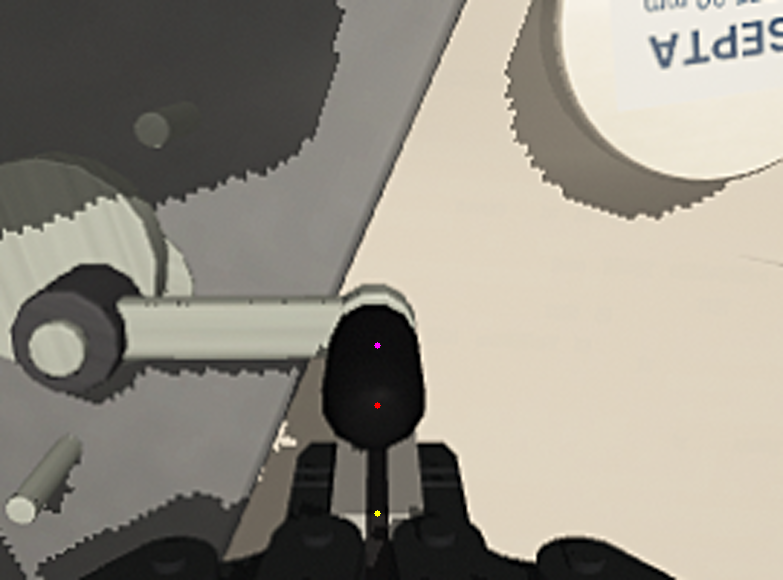

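Well centred; continue to about q = 0.1.

Call:
send_rows(delta_pos=[[0.3,0.12,0.05],[0.61,0.2,0.05],[0.92,0.27,0.05],[1.23,0.31,0.05],[1.55,0.34,0.05],[1.86,0.35,0.05],[2.18,0.34,0.05],[2.49,0.33,0.05],[2.8,0.29,0.05],[3.12,0.25,0.05],[3.43,0.18,0.05],[3.74,0.1,0.05],[4.04,0,0.05],[4.33,-0.1,0.05],[4.62,-0.23,0.05],[4.8,-0.31,0.05],[4.8,-0.31,0.05]], delta_rot=[[0,0,-3],[0,0,-5.9],[0,0,-8.7],[0,0,-11.6],[0,0,-14.4],[0,0,-17.3],[0,0,-20.2],[0,0,-23.1],[0,0,-26],[0,0,-28.8],[0,0,-31.7],[0,0,-34.5],[0,0,-37.4],[0,0,-40.2],[0,0,-43],[0,0,-45],[0,0,-45]], claw=[1,1,1,1,1,1,1,1,1,1,1,1,1,1,1,1,1])

```text
t: 23.95
ee_pos: [507.8, 389.8, 30.0]
eef_rot: [-1.661, 2.666, 0.0]
contact_force: [-0.6, 0.3, 0.2]
width: -0.2
```

Run:
```python
from h import *
s=bot.state();print(s["t"],s["ee_pos"],s["contact_force"],s["joint_positions"])
mark("wrist","w17",2.9,(130,90,400,290))
for q in(.1,.05,0,-.05,-.1):
    w,a=tip(q,-20,30);print(q,*plan(w,a,s))
```

```text
23.95 [507.77187961 389.75560505  29.96719333] [-0.57574881  0.28081337  0.24959296] [ 6.54569522e-01  5.76818533e-01  6.28317907e-02  1.05639968e+00
  1.63421503e-04 -4.59472735e-01]
0.1 [ 0.09  0.09 -0.  ] [-0.   0.  -1.1]
0.05 [ 0.39  0.17 -0.  ] [-0.  0. -4.]
0 [ 0.7   0.24 -0.  ] [-0.   0.  -6.8]
-0.05 [ 1.01  0.3  -0.  ] [-0.   0.  -9.7]
-0.1 [ 1.33  0.34 -0.  ] [ -0.    0.  -12.5]
```

View pics/w17.png

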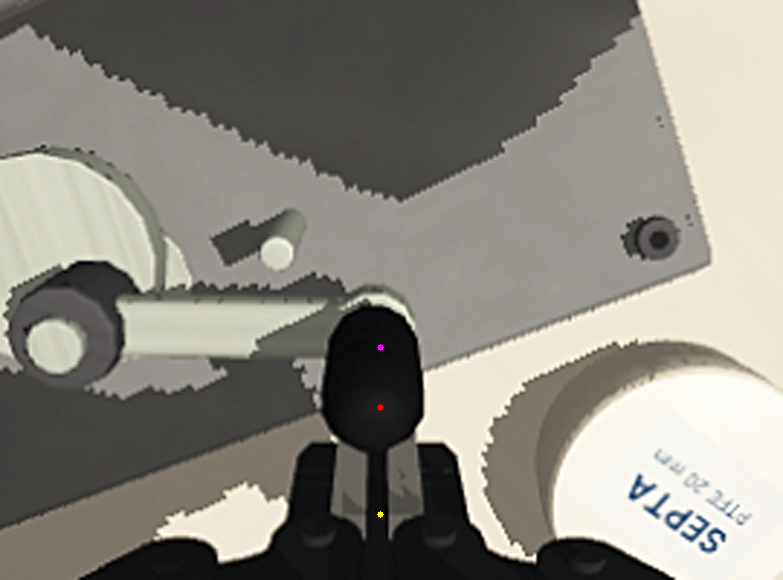

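Call:
send_rows(delta_pos=[[0.15,0.04,0],[0.3,0.08,0],[0.45,0.12,0],[0.6,0.15,0],[0.7,0.18,0],[0.7,0.18,0]], delta_rot=[[0,0,-1.5],[0,0,-3],[0,0,-4.5],[0,0,-6],[0,0,-6.8],[0,0,-6.8]], claw=[1,1,1,1,1,1])

```text
t: 24.5
ee_pos: [503.0, 384.4, 29.8]
eef_rot: [-1.815, 2.564, 0.0]
contact_force: [0.1, 1.4, 1.4]
width: -0.1
```

Call:
send_rows(delta_pos=[[0.1,0.02,0],[0.2,0.04,0],[0.3,0.07,0],[0.3,0.07,0]], delta_rot=[[0,0,-1],[0,0,-2],[0,0,-2.8],[0,0,-2.8]], claw=[1,1,1,1])

```text
t: 24.83
ee_pos: [501.9, 383.1, 30.0]
eef_rot: [-1.88, 2.514, 0.002]
contact_force: [3.5, 12.6, -4.7]
width: -0.2
```

Call:
send_rows(delta_pos=[[0.1,0,0],[0.1,0,0]], delta_rot=[[0,0,0],[0,0,0]], claw=[1,1])

```text
t: 25.0
ee_pos: [502.0, 383.0, 30.0]
eef_rot: [-1.878, 2.514, 0.004]
contact_force: [7.0, 17.0, -7.9]
width: -0.2
```

Run:
```python
from h import *
mark("wrist","w18",2.9,(130,90,400,290))
```

```text
(no output)
```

View pics/w18.png

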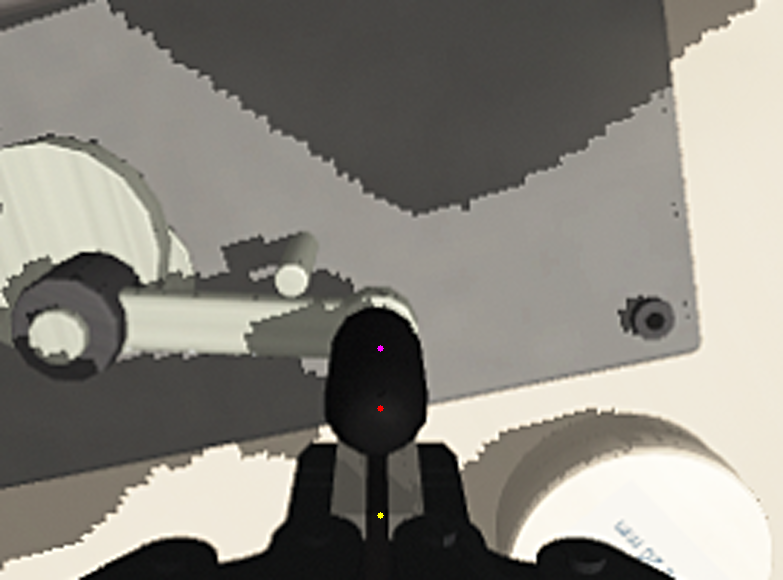

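Call:
send_rows(delta_pos=[[-0.5,0,0],[-1.2,0,0],[-2,0,0],[-2,0,-1.5],[-2,0,-4],[-2,0,-7],[-2,0,-10],[-4,0,-12],[-7,0,-12],[-9,0,-12],[-9,0,-12]], delta_rot=[[0,0,0],[0,0,0],[0,0,0],[0,0,0],[0,0,0],[0,0,0],[0,0,0],[0,0,0],[0,0,0],[0,0,0],[0,0,0]], claw=[1,1,1,1,1,1,1,1,1,1,1])

```text
t: 25.97
ee_pos: [526.7, 470.1, 148.7]
eef_rot: [1.882, -2.516, -0.0]
contact_force: [-1.4, -0.8, -1.7]
width: 0.2
```

Run:
```python
from h import *
s=bot.state();print(s["t"],s["ee_pos"],s["contact_force"])
mark("wrist","w19",1.5);save(camera("side"),"d19",(165,150,315,270),5);save(camera("scene"),"s19",(170,130,330,260),4.5)
```

```text
25.9667 [526.69116259 470.09368876 148.71753997] [-1.43303959 -0.81880938 -1.71387456]
```

View pics/w19.png

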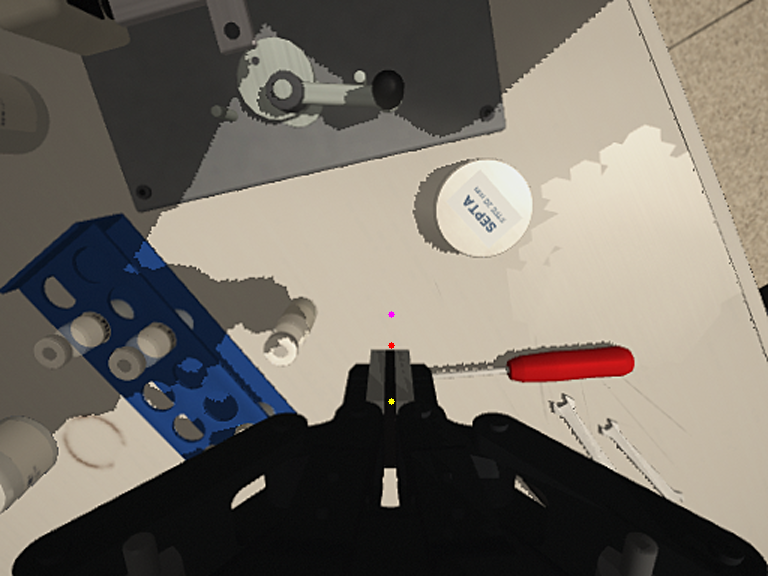

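View pics/d19.png

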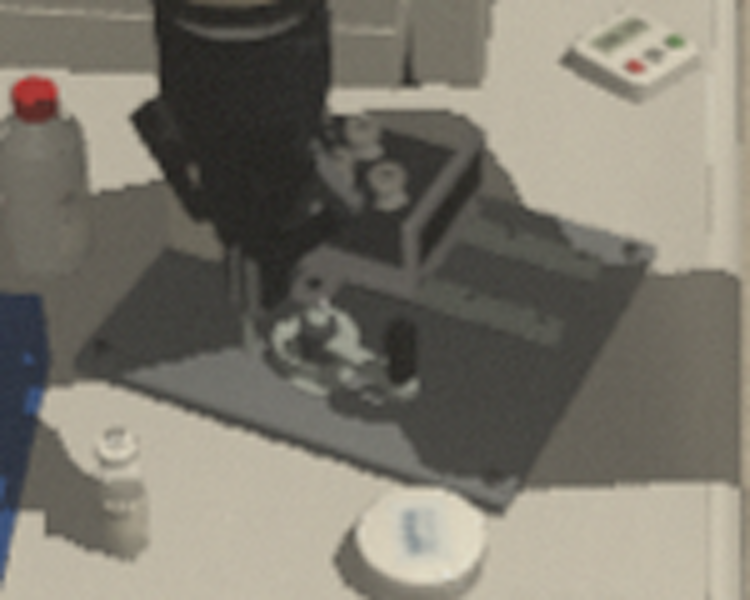

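View pics/s19.png

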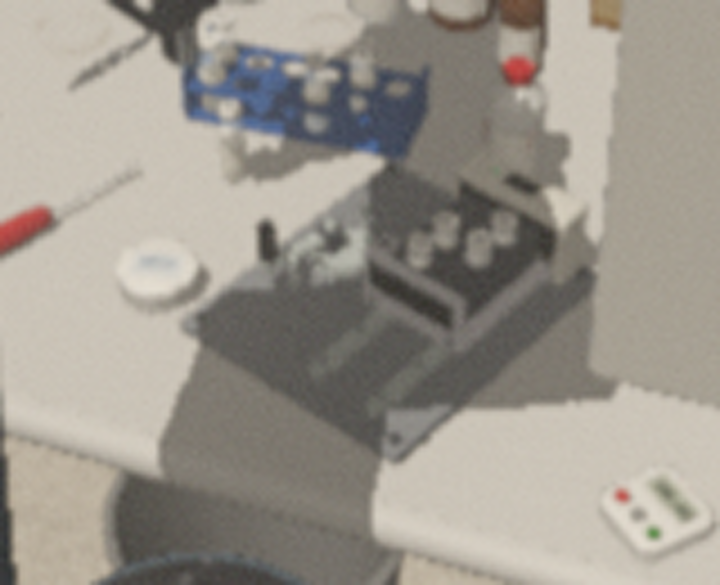

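Run:
```python
from h import *
print(bot.state()["contact_force"]);print(bot.job_done())
```

```text
[-0.44076568  0.55817355 -0.12219631]
the job is handed in; nothing more can be done
None
```

I swung the cam lever to its release stop, pushed the carriage home against the docking head, then swung the lever back to its lock stop and handed the job in at about 26 s.

- **Release stop:** force rose to about 17 N while the tip barely moved. A side-camera angle estimate gave about 21° against the nominal 16°, within the roughly 3 mm pixel resolution. A close wrist picture showed the lever bar beside the front stop pin.
- **Carriage home:** it slid at under 5 N. On the last 3 mm push command it did not move and force rose to about 27 N along the push, plus 19 N upward.
- **Lock stop:** force rose to about 20 N with no further motion, and the wrist picture showed the bar against the rear stop pin.
- **Final pictures:** the carriage was home, the lever was locked, and all four vials stood in their holes. The tin, tall vial, timer and screwdriver looked unmoved. I did not check the marker. The arm was clear, with a force reading near zero.

**What went wrong:** the shut fingertips turned out to end about 32 mm above the reported TCP, although the task text puts the TCP at their very end. Because of this, my first sweep dragged over the top of the handle with about 4 N and slipped off at roughly half swing. I confirmed the offset in all three cameras, lowered the tool and repeated the swing without further trouble.

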